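# Turn a nested bin half a turn and stack it over the gold

## Task

A glass dish of gold rings stands in one of the three blue-grey bins; the other two are empty and nested one in the other. Take the upper bin of the nested pair and put it on the bin with the gold the stacking way round, orange ends at opposite ends, so that it sits level and high on the ledges instead of nesting down onto the dish, and put the teal wax ring from the black tray into that raised bin. Do not press on or upset the dish, and leave the other two bins and everything else where they stand.

Things in the scene. Friction and masses are not known exactly. Their poses are not given: they have to be found in the camera images.
- top_bin: blue-grey open plastic bin, 124 x 62 mm over its rim, 60 mm high, one end wall and lip orange; all three bins are alike. Origin: centre of its underside; x along its length from the orange end (x = -62 mm) to the plain end, y across, z up. Loose, about 0.11 kg. Starts nested in spare_bin the same way round: its origin 34 mm, its rim 94 mm above the mat.
- top_bin_rim (a point): centre of top_bin's mouth, 60 mm above its origin. The upper 34 mm of a bin is an upright-sided collar, 124 x 62 mm outside, walls 2.5 mm, 119 x 57 mm inside: grip it across its 62 mm width. Nested, only this collar stands clear above the rim of the bin below. The well inside is 83 x 46 mm with its floor 3 mm above the underside.
- top_bin_foot (a point): centre of top_bin's underside (same as its origin). Below the collar is a smaller foot, 112 x 50 mm, 26 mm high; it enters the collar of a bin below with 3.5 mm to spare on every side. Its ends have gaps that pass the ledges of a bin the same way round, so the two nest (origins 34 mm apart, collar on rim).
- top_bin_orange_end (a point): middle of the top edge of the orange end of top_bin (62 mm from its origin towards its -x, 60 mm up)
- full_bin: bin like top_bin, same origin and axes; loose on the 6 mm thick green mat, about 0.15 kg, with the dish of gold in it. The top bin has to be stacked on it.
- full_bin_ledges (a point): centre of full_bin at the height of its ledges, 53 mm above its origin, 7 mm below its rim: one ledge in the middle of the orange end wall, two in the corners of the plain end. A bin turned half a turn (its x opposite to full_bin's x) lands on them with its foot and stacks: origins 53 mm apart, a 19 mm gap between rim and collar.
- spare_bin: bin like top_bin, same origin and axes; loose on the 6 mm thick green mat, about 0.15 kg; the empty lower bin of the nested pair. It stays where it is.
- gold_dish: a clear glass dish with gold rings in it, 44 mm across, 39 mm high, loose on the inner floor of full_bin near its middle. Its rim is about 42 mm above the mat, below the ledges, but too high for a bin to nest over it. Origin: centre of its underside, z up.
- wax_ring: a teal wax ring carving (signet ring standing on its flat face), 27 mm along its x, 24 mm along its y, 29 mm high, 12 g, loose on the black tray. Origin: centre of its underside. Grip it across its y (24 mm) or its x. It may lie on any side in the bin.
- tray: a black presentation tray, 110 x 180 mm, fixed; its floor is 17 mm above the bench, its edge 22 mm. Origin: centre of its underside, y along its length.
- flux_jar: a white plastic jar with a purple cap, 58 mm across, 83 mm high, loose bystander; origin at the centre of its underside
- beeswax: a yellow block of wax, 32 x 46 x 21 mm, loose bystander; origin at the centre of its underside
- file: a file with a blue handle, 199 mm long along its y, 20 mm thick, loose bystander; origin at the centre of its underside
- boxwood_stick: a brown wooden stick, 102 mm long along its y, 18 mm thick, loose bystander; origin at the centre of its underside

How it is judged:
By the outcome, as a careful person would: the job done as asked, in the order asked, and still so for the second after the job is handed in, with the robot touching nothing.
It also fails if it takes over 67 s, if anything falls off the work surface, if the arm or the gripper's body presses on something with over 40 N, if the wrist force passes 120 N, or if a joint passes its speed limit or range.

## Robot

A 7-joint arm with a two-finger parallel gripper is mounted at the origin on a cart in front of the work surface, level with it; the furniture and walls round the work are solid. World frame = base frame: x ahead of the robot, y to its left, z up, the work surface at z = 0. Lengths are in m, angles in rad, forces in N, time in s.
With the tool pointing down it reaches from about 0.425 to 0.925 m from the base axis. Payload 6.8 kg.
Tool frame: the origin (TCP) lies midway between the tips of the shut fingers; the grasp point (between the pads) lies r.grasp_offset behind it (r.grasp_offset is the distance from the TCP to the grasp point, in m); z points along the fingers, y is the direction in which the jaws open and shut (so a half turn about z gives the same grasp; the last joint's range is limited). The gripper opens to 85 mm and grips with 20 to 120 N. Pads are 22 mm wide; open, the fingers measure 114 mm over their backs; the gripper's body (76 mm by 85 mm) begins 54 mm behind the grasp point. The pads swing forward as they close: fully open they stand 13 mm farther back than shut.
Start: joints at [1.088, 0.477, 0.022, 1.555, -0.011, 1.109, -0.083], TCP at [0.247, -0.628, 0.21] pointing down, gripper open.
Joint ranges: [-2.96, 2.96], [-0.34, 2.1], [-1.41, 1.46], [0.24, 2.44], [-1.37, 4.51], [0.17, 1.92], [-2.96, 2.96]. Speed limits (rad/s): [2.39, 2.39, 3.14, 3.14, 3.14, 3.14, 3.14].

## Interface

Orientations are given as a rotation vector (axis times angle).
In Python, from bench import r gives the robot as it stands. The module is installed in compiled form; this text tells all that it offers.
- The arm moves only by the tool send_rows, never from a script. Its argument "moves" is one flat list of numbers, 4 for each row, row after row: the shift along the tool's x, y, z in mm, then the turn about the tool's z in degrees. A call has 1 to 8 rows; each row is the pose to reach, as a shift and turn from the pose commanded when the call began, along the tool's axes at that moment; what a row does not reach only later rows make up. A row lasts 1/8 s, in which the tool goes at most 62.5 mm and 10.7 degrees, less where a joint would pass 70% of its speed; a pose out of reach is approached as far as the arm can. A call with a gripper value outside its range is refused whole. "hand" is the closure, from 0 (fully open) to 1 (shut), set as the call begins (left out, the last holds). The fingers move at their own pace and stop on an object; "newtons" is the grip in N (left out, the last holds). Time passes only in rows, so rows that repeat a pose let the fingers close. It gives the time, the measured TCP pose, the force and the opening at its end, in the units of the state.
- r.get_obs(): the state, without advancing time (a new reading comes with each control period).
- r.grab_frame(name): name is "scene" or "top"; returns a dict with "img" (400x640x3 uint8, red, green, blue), "mtx" (3x3 intrinsics, pixels), "world_to_cam" (4x4, takes a point from world to camera coordinates). Camera axes: x right, y up, looking along -z (the intrinsics and any distortion apply to the point x, -y, -z); pixel columns grow to the right and rows downward; lengths in m; the calibration is good to about 2 mm. A picture is of the moment at which its call begins. There is no depth.
- r.hand_in(): hands the job in, once; it reports no verdict.
The state is a dict: "clock": time; "joints": joint angles; "qvel": joint speeds; "tau": joint torques, N m; "tcp_pos": TCP position; "orientation": TCP orientation; "contact_force": force on the tool from outside, world axes, zero at the start; "moment": the same for the moment, N m; "grip_width": finger opening in m.
Only numpy, scipy, OpenCV 4.12 (cv2) and the standard library are available. Lean on these libraries where they do the work, as an engineer would, in place of code of your own. Each camera call takes 0.05 s, during which the arm holds its last target.

## Working session

There is one attempt and no reset: what is moved stays moved. The work goes in short steps, Python scripts to look and compute and a tool call to move; the robot and the scene stay as the last step left them, time stands still between calls to the robot, and variables do not carry over. Pictures are saved under pics/ and viewed, and the job is handed in when it is done.

Besides the shell and the picture viewer there is one more tool, called after "Request:" as a command line: name --argument value ..., lists and objects as JSON in quotes. send_rows: Moves the arm, as the interface text tells. Its arguments: {"type":"object","properties":{"moves":{"type":"array"},"hand":{"type":"number"},"newtons":{"type":"number"}},"required":["moves"]}

```bash
mkdir -p pics; cat > h.py <<'E'
import numpy as np, cv2
from bench import r
def snap(name,fn):
    f=r.grab_frame(name); cv2.imwrite('pics/'+fn,cv2.cvtColor(f['img'],cv2.COLOR_RGB2BGR)); np.savez('pics/'+fn[:-4]+'.npz',**{k:f[k] for k in('img','mtx','world_to_cam')}); return f
def load(fn): return dict(np.load('pics/'+fn+'.npz'))
def ray(f,u,v,z):
    K=f['mtx'];T=f['world_to_cam'];d=np.linalg.inv(K)@np.array([u,v,1.]);d=np.array([d[0],-d[1],-d[2]])
    R=T[:3,:3];c=-R.T@T[:3,3];w=R.T@d;return c+w*(z-c[2])/w[2]
def proj(f,p):
    T=f['world_to_cam'];q=T[:3,:3]@np.array(p)+T[:3,3];q=np.array([q[0],-q[1],-q[2]]);q=f['mtx']@q;return q[:2]/q[2]
E
python3 - <<'E'
from h import *
for n in('scene','top'):
    f=snap(n,n+'0.png'); print(n,[k for k in f],f['mtx'].round(1).tolist(),f['world_to_cam'].round(3).tolist())
print(r.get_obs(),r.grasp_offset)
E
```

```text
scene ['img', 'mtx', 'world_to_cam'] [[493.4, 0.0, 319.9], [0.0, 493.4, 196.4], [0.0, 0.0, 1.0]] [[-0.836, -0.549, 0.008, 0.425], [0.281, -0.415, 0.865, -0.235], [-0.472, 0.725, 0.502, -1.436], [0.0, 0.0, 0.0, 1.0]]
top ['img', 'mtx', 'world_to_cam'] [[416.6, 0.0, 332.7], [0.0, 416.6, 199.9], [0.0, 0.0, 1.0]] [[-0.007, -1.0, -0.002, -0.008], [0.993, -0.007, 0.114, -0.521], [-0.114, -0.001, 0.993, -1.355], [0.0, 0.0, 0.0, 1.0]]
{'clock': 0.1, 'joints': array([ 1.0878894 ,  0.47775411,  0.02239006,  1.55633178, -0.01152909,
        1.10926732, -0.08313164]), 'qvel': array([ 7.92032302e-05,  7.06850620e-04,  4.85488235e-04, -1.55673861e-03,
        1.21197477e-03,  8.38956161e-04,  3.44627055e-04]), 'tau': array([ 3.39767692e-03, -5.97763467e+01,  1.61253210e+00, -2.81956851e+01,
        1.26213711e-02,  5.04552459e-03, -2.21426248e-06]), 'tcp_pos': array([ 0.24688103, -0.62764137,  0.20930806]), 'orientation': array([-3.08505659e+00, -5.84908723e-01,  6.53639977e-04]), 'contact_force': array([-0.12988548,  0.04038748, -0.03032199]), 'moment': array([ 0.00203961, -0.04542903,  0.03283678]), 'grip_width': 0.08539276540957842} 0.0187
```

View pics/scene0.png

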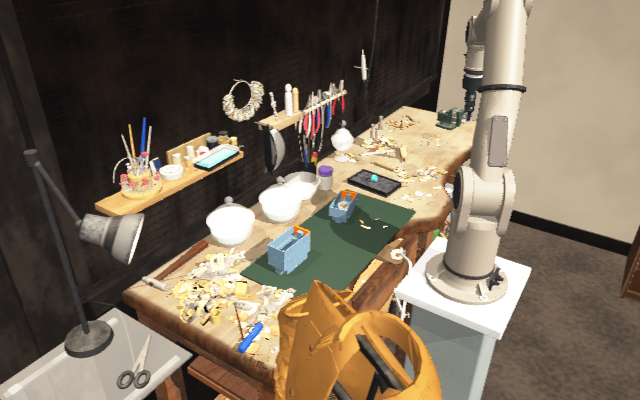

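View pics/top0.png

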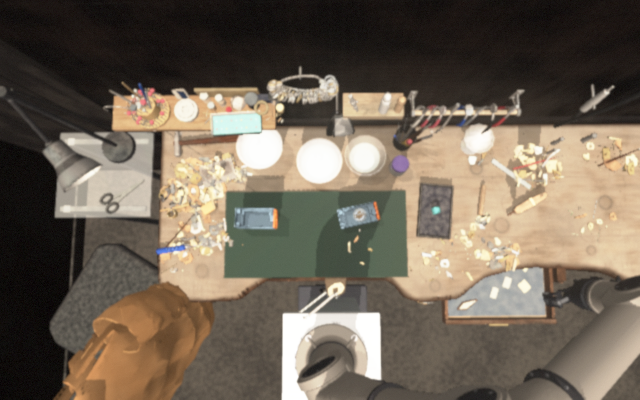

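```bash
python3 - <<'E'
from h import *
f=load('top0');g=load('scene0')
def crop(f,x0,y0,x1,y1,s,fn):
    c=f['img'][y0:y1,x0:x1];c=cv2.resize(c,None,fx=s,fy=s,interpolation=cv2.INTER_CUBIC);cv2.imwrite('pics/'+fn,cv2.cvtColor(c,cv2.COLOR_RGB2BGR));return c[:,:,:]
a=crop(f,225,195,285,240,10,'a.png')
b=crop(f,330,190,390,235,10,'b.png')
c=crop(f,410,180,460,240,10,'c.png')
d=crop(g,260,180,370,280,6,'d.png')
for nm,z in(('top',0),):
  for p in((245,218),(358,215),(436,211)): print(ray(f,*p,0.05))
E
```

```text
[0.46128291 0.27418292 0.05      ]
[ 0.46833947 -0.0942454   0.05      ]
[ 0.4795238  -0.34887773  0.05      ]
```

View pics/a.png

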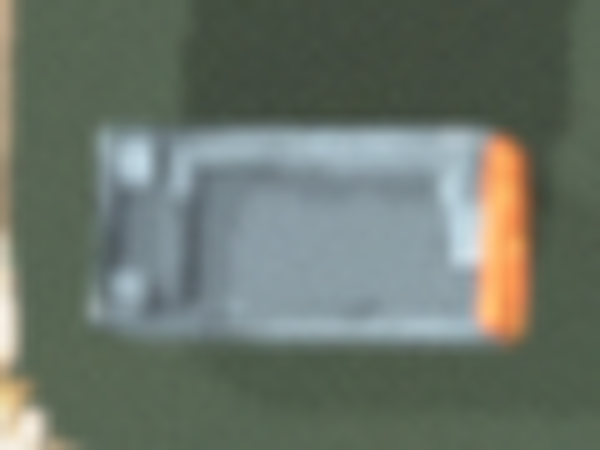

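View pics/b.png

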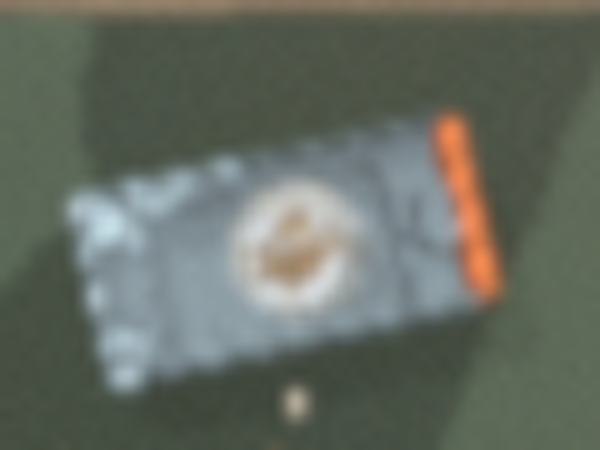

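View pics/c.png

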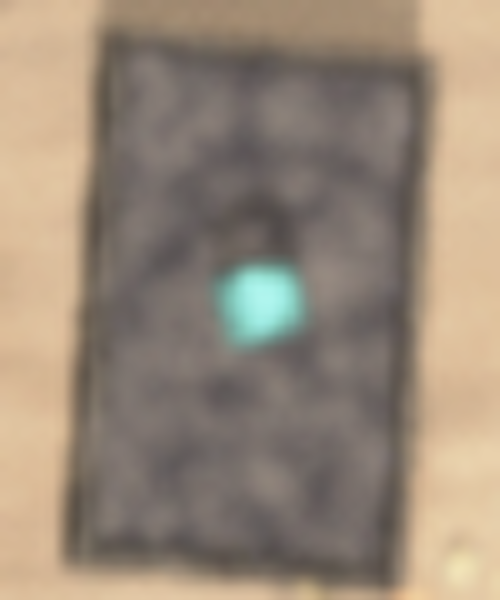

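View pics/d.png

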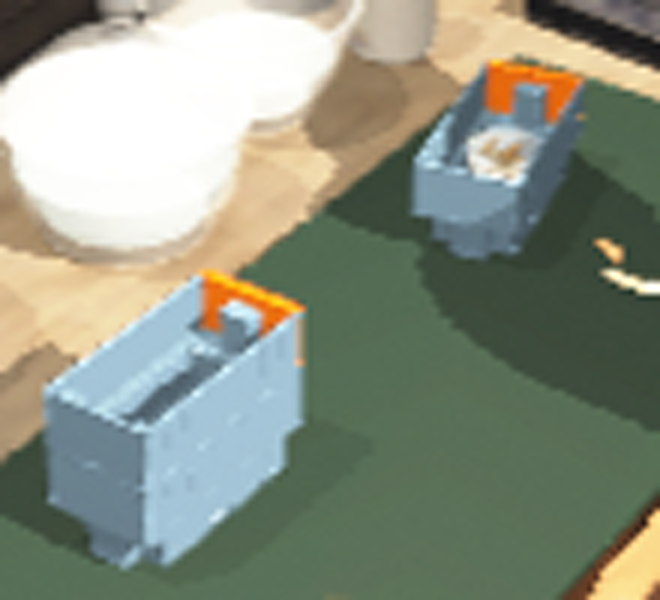

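```bash
cat > meas.py <<'E'
from h import *
def binmask(f,box,up=8,chan=None):
    x0,y0,x1,y1=box
    c=cv2.resize(f['img'][y0:y1,x0:x1],None,fx=up,fy=up,interpolation=cv2.INTER_CUBIC).astype(int)
    R,G,B=c[...,0],c[...,1],c[...,2]
    blue=(B-G>0)&(B-R>0)   # bin
    org=(R-B>70)&(R>150)
    return c,blue,org
def up2px(p,box,up=8): return (np.array(p,float)+.5)/up-.5+np.array(box[:2])
E
python3 - <<'E'
from meas import *
f=load('top0');T=f['world_to_cam'];print('cam',-T[:3,:3].T@T[:3,3])
g=load('scene0');T=g['world_to_cam'];print('cam2',-T[:3,:3].T@T[:3,3])
for nm,box,z in(('pair',(225,195,285,240),.1),('full',(330,190,390,235),.066)):
    c,b,o=binmask(f,box)
    m=((b|o)*255).astype(np.uint8); m=cv2.morphologyEx(m,cv2.MORPH_CLOSE,np.ones((25,25)))
    m=cv2.morphologyEx(m,cv2.MORPH_OPEN,np.ones((13,13)))
    cs=max(cv2.findContours(m,0,2)[0],key=cv2.contourArea)
    W=np.array([ray(f,*up2px(p[0],box),z)[:2] for p in cs])*1000
    rc=cv2.minAreaRect(W.astype(np.float32));print(nm,rc)
    oc=np.argwhere(o)[:,::-1]; print(' orange c',ray(f,*up2px(oc.mean(0),box),z)[:2]*1000)
    ow=np.array([ray(f,*up2px(p,box),z)[:2] for p in oc])*1000;print(' orect',cv2.minAreaRect(ow.astype(np.float32)))
    v=c.astype(np.uint8)[...,::-1].copy();cv2.drawContours(v,[cs],-1,(0,0,255),1)
    bx=cv2.boxPoints(rc);
    q=np.array([(proj(f,(p[0]/1e3,p[1]/1e3,z))-box[:2]+.5)*8-.5 for p in bx]).astype(int);cv2.polylines(v,[q],True,(255,0,255),1)
    cv2.imwrite(f'pics/m_{nm}.png',v)
E
```

```text
cam [ 0.36255031 -0.01387574  1.40534338]
cam2 [-0.25571708  1.17708037  0.92059113]
pair ((457.8519287109375, 229.23092651367188), (135.40713500976562, 67.29517364501953), 88.97749328613281)
 orange c [452.32512255 177.74329144]
 orect ((423.8916320800781, 235.60525512695312), (59.0694465637207, 179.76058959960938), 25.887714385986328)
full ((468.9862365722656, -93.2110595703125), (65.92276000976562, 132.0666046142578), 12.46160888671875)
 orange c [ 482.47836794 -152.57416348]
 orect ((482.2448425292969, -152.3811798095703), (59.71973419189453, 10.436013221740723), 11.857638359069824)
```

View pics/m_pair.png

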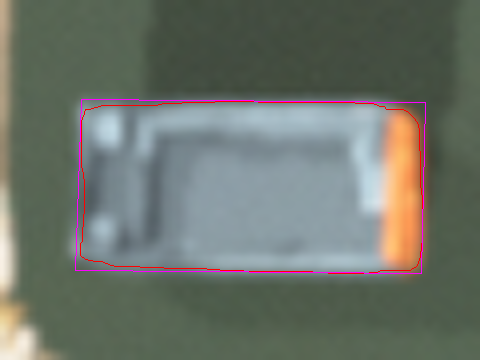

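View pics/m_full.png

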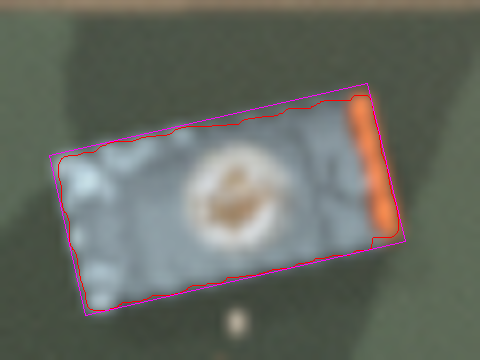

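```bash
cat >> meas.py <<'E'
def edges(f,box,z,up=8):
    c,b,o=binmask(f,box,up)
    m=((b|o)*255).astype(np.uint8); m=cv2.morphologyEx(m,cv2.MORPH_CLOSE,np.ones((25,25)))
    m=cv2.morphologyEx(m,cv2.MORPH_OPEN,np.ones((13,13)))
    cs=max(cv2.findContours(m,0,cv2.CHAIN_APPROX_NONE)[0],key=cv2.contourArea)
    W=np.array([ray(f,*up2px(p[0],box,up),z)[:2] for p in cs])*1000
    (cx,cy),(w,h),a=cv2.minAreaRect(W.astype(np.float32))
    if w<h: a+=90;w,h=h,w
    a=np.radians(a);ex=np.array([np.cos(a),np.sin(a)]);ey=np.array([-ex[1],ex[0]])
    L=(W-[cx,cy])@np.c_[ex,ey];out=[]
    for nm,sel in(('+l',(L[:,0]>w/2-9)&(abs(L[:,1])<h*.3)),('-l',(L[:,0]<-w/2+9)&(abs(L[:,1])<h*.3)),('+w',(L[:,1]>h/2-9)&(abs(L[:,0])<w*.4)),('-w',(L[:,1]<-h/2+9)&(abs(L[:,0])<w*.4))):
        vx,vy,x,y=cv2.fitLine(W[sel].astype(np.float32),cv2.DIST_HUBER,0,.01,.01).ravel()
        out.append((nm,round(float(np.degrees(np.arctan2(vy,vx)))%180,1),(round(float(x),1),round(float(y),1))))
    return out
def overlay(f,cx,cy,z,ang,fn,box,up=8,L=.124,Wd=.062):
    v=cv2.resize(f['img'][box[1]:box[3],box[0]:box[2]],None,fx=up,fy=up,interpolation=cv2.INTER_CUBIC)[...,::-1].copy()
    e=np.array([np.cos(ang),np.sin(ang)]);n=np.array([-e[1],e[0]])
    q=[]
    for s,t in((1,1),(1,-1),(-1,-1),(-1,1)):
        p=np.array([cx,cy])+s*e*L/2+t*n*Wd/2
        q.append((proj(f,(*p,z))-box[:2]+.5)*up-.5)
    cv2.polylines(v,[np.round(q).astype(int)],True,(255,0,255),1);cv2.imwrite('pics/'+fn,v)
E
python3 - <<'E'
from meas import *
f=load('top0');g=load('scene0')
for nm,box,z in(('pair',(225,195,285,240),.1),('full',(330,190,390,235),.066)):
    for o in edges(f,box,z): print(nm,o)
# teal ring
I=f['img'].astype(int);R,G,B=I[...,0],I[...,1],I[...,2];m=(G-R>60)&(B-R>40)
p=np.argwhere(m)[:,::-1];p=p[(p[:,0]>400)&(p[:,0]<470)];print(len(p),p.mean(0),ray(f,*p.mean(0),.04))
I=g['img'].astype(int);R,G,B=I[...,0],I[...,1],I[...,2];m=(G-R>60)&(B-R>40)
p=np.argwhere(m)[:,::-1];p=p[(p[:,0]>350)&(p[:,0]<400)&(p[:,1]>150)];print(len(p),p.mean(0),ray(g,*p.mean(0),.032))
E
```

```text
pair ('+l', 2.7, (461.2, 295.5))
pair ('-l', 2.5, (459.9, 162.7))
pair ('+w', 87.9, (425.3, 236.2))
pair ('-w', 89.8, (490.8, 229.9))
full ('+l', 12.5, (454.2, -30.0))
full ('-l', 12.3, (488.2, -155.9))
full ('+w', 102.2, (438.0, -100.3))
full ('-w', 100.2, (496.7, -75.2))
34 [435.58823529 209.61764706] [ 0.48495704 -0.35015886  0.04      ]
45 [374.08888889 177.8       ] [ 0.48562981 -0.34429401  0.032     ]
```

```bash
python3 - <<'E'
from meas import *
f=load('top0');g=load('scene0');A=np.radians
overlay(f,.4597,.234,.1,A(91),'o1.png',(225,195,285,240),10)
overlay(f,.4694,-.0931,.066,A(102),'o2.png',(330,190,390,235),10)
overlay(g,.4597,.234,.1,A(91),'o3.png',(262,220,317,280),10)
overlay(g,.4694,-.0931,.066,A(102),'o4.png',(320,183,370,228),12)
def m(a,b,fn):
    a=cv2.imread('pics/'+a);b=cv2.imread('pics/'+b);h=max(a.shape[0],b.shape[0])
    c=np.zeros((h,a.shape[1]+b.shape[1],3),np.uint8);c[:a.shape[0],:a.shape[1]]=a;c[:b.shape[0],a.shape[1]:]=b
    s=min(1,800/c.shape[1],600/h);cv2.imwrite('pics/'+fn,cv2.resize(c,None,fx=s,fy=s,interpolation=cv2.INTER_AREA))
m('o1.png','o2.png','p1.png')
E
```

```text
(no output)
```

View pics/p1.png

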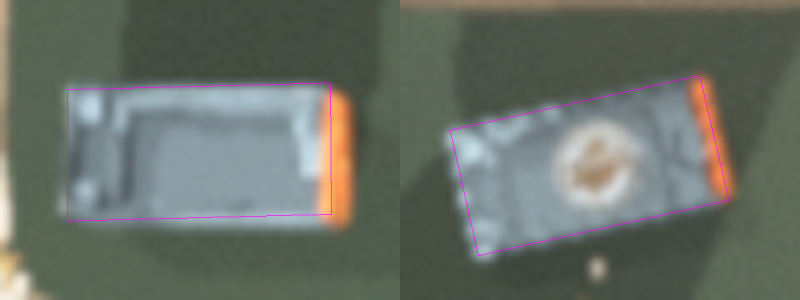

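View pics/o3.png

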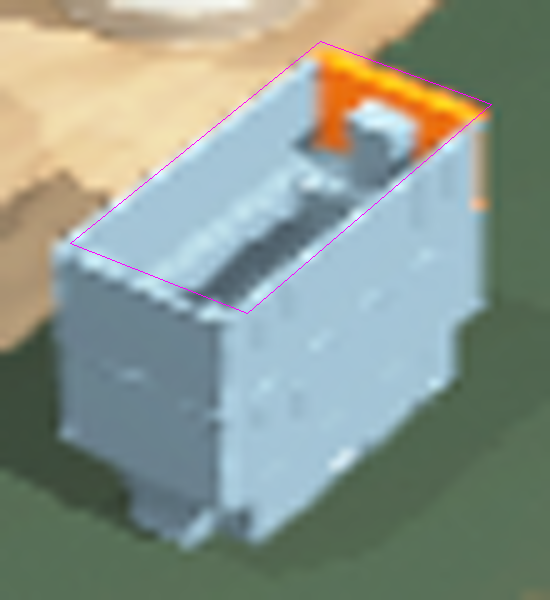

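View pics/o4.png

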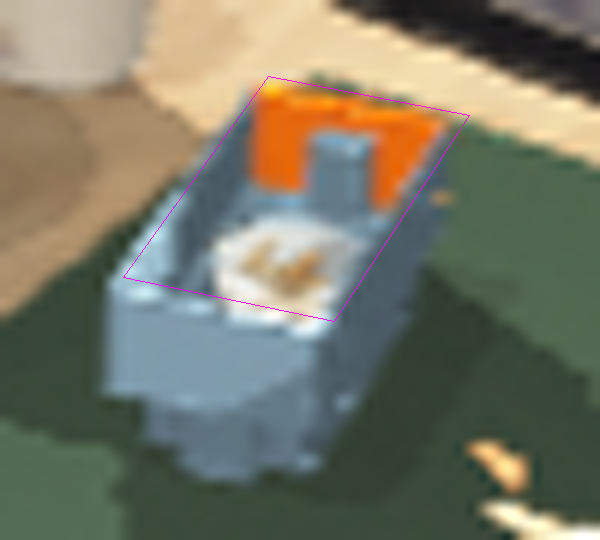

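```bash
python3 - <<'E'
from meas import *
g=load('scene0');f=load('top0')
def s(fr,pts,box,up,z):
    W=[]
    for p in pts:
        w=ray(fr,*up2px(p,box,up),z)*1000; W.append(w[:2])
    W=np.array(W);print(W.round(1).tolist(),'mean',W.mean(0).round(1),'sides',[round(float(np.linalg.norm(W[i]-W[(i+1)%4])),1) for i in range(4)],'angs',[round(float(np.degrees(np.arctan2(*(W[i]-W[(i+1)%4])[::-1])))%180,1) for i in range(4)])
s(g,[(58,248),(222,318),(487,115),(317,52)],(262,220,317,280),10,.1)
s(g,[(110,282),(325,325),(450,118),(257,84)],(320,183,370,228),12,.066)
s(f,[(97,125),(90,322),(505,340),(498,130)],(225,195,285,240),10,.1)
s(f,[(70,195),(115,390),(498,300),(455,112)],(330,190,390,235),10,.066)
E
```

```text
[[490.7, 300.4], [432.1, 301.1], [427.5, 177.0], [489.1, 177.7]] mean [459.8 239.1] sides [58.6, 124.2, 61.5, 122.7] angs [179.4, 87.9, 0.7, 89.3]
[[488.4, -21.7], [427.1, -35.6], [455.6, -155.5], [512.9, -141.2]] mean [471.  -88.5] sides [62.9, 123.2, 59.0, 122.0] angs [12.7, 103.4, 14.0, 101.6]
[[492.4, 298.0], [430.5, 299.0], [423.9, 168.9], [489.9, 171.7]] mean [459.2 234.4] sides [62.0, 130.2, 66.1, 126.4] angs [179.1, 87.1, 2.4, 88.9]
[[486.9, -24.3], [423.9, -38.3], [451.9, -161.8], [512.9, -149.1]] mean [468.9 -93.4] sides [64.5, 126.6, 62.3, 127.4] angs [12.5, 102.8, 11.7, 101.8]
```

```bash
cat > rows.py <<'E'
from h import *
from scipy.spatial.transform import Rotation as Ro
def yaw():
    M=Ro.from_rotvec(r.get_obs()['orientation']).as_matrix();return np.degrees(np.arctan2(M[1,1],M[0,1])),M
def rel(x,y,z,yw,nomtilt=False):
    o=r.get_obs();y0,M=yaw();d=M.T@(np.array([x,y,z])-o['tcp_pos'])*1000
    return d.round(1).tolist(),round((y0-yw+180)%360-180,2)
def state():
    o=r.get_obs();y0,M=yaw();print('t',round(o['clock'],2),'p',o['tcp_pos'].round(4),'yaw',round(y0,2),'tilt',M[:,2].round(3),'w',round(o['grip_width'],4),'F',o['contact_force'].round(1),'j',o['joints'].round(2))
E
python3 -c "
from rows import *
state()
print(rel(.5,-.35,.25,-45));print(rel(.46,.238,.25,-1))"
```

```text
t 0.1 p [ 0.2469 -0.6276  0.2093] yaw -68.53 tilt [-0.001  0.001 -1.   ] w 0.0854 F [-0.1  0.  -0. ] j [ 1.09  0.48  0.02  1.56 -0.01  1.11 -0.08]
([337.2, -165.8, -40.5], np.float64(-23.53))
([515.2, -727.6, -39.6], np.float64(-67.53))
```

Request:
send_rows --moves '[48, -24, -20, -4, 96, -48, -40, -8, 145, -71, -40, -12, 193, -95, -40, -16, 241, -118, -40, -20, 289, -142, -40, -24, 337, -166, -40, -24, 360, -220, -40, -27]'

```text
clock: 1.1
tcp_pos: [0.5036, -0.29, 0.2495]
orientation: [-2.863, -1.292, -0.001]
contact_force: [-0.3, 1.4, 0.4]
grip_width: 0.0855
```

```bash
python3 -c "
from rows import *
state()
print(rel(.46,.238,.25,-1))"
```

```text
t 1.1 p [ 0.5036 -0.29    0.2495] yaw -41.41 tilt [ 0.001  0.001 -1.   ] w 0.0855 F [-0.3  1.4  0.4] j [ 0.6   0.3  -0.23  1.73  0.07  1.12 -0.37]
([367.1, -382.0, -0.2], np.float64(-40.41))
```

Request:
send_rows --moves '[37, -38, 0, -4, 73, -76, 0, -8, 110, -115, 0, -12, 147, -153, 0, -16, 184, -191, 0, -20, 220, -229, 0, -24, 257, -267, 0, -28, 294, -306, 0, -32]'

```text
clock: 2.1
tcp_pos: [0.4669, 0.1327, 0.2501]
orientation: [2.396, 2.031, -0.0]
contact_force: [0.8, 0.5, 0.3]
grip_width: 0.0857
```

```bash
python3 -c "
from rows import *
state()
print(rel(.46,.238,.16,-1))"
```

```text
t 2.1 p [0.4669 0.1327 0.2501] yaw -9.42 tilt [-0. -0. -1.] w 0.0857 F [0.8 0.5 0.3] j [ 0.13  0.17 -0.59  1.92  0.11  1.09 -0.67]
([102.8, -24.1, 90.0], np.float64(-8.42))
```

Request:
send_rows --moves '[30, -8, 0, -10, 60, -16, 0, -20, 90, -24, 0, -30, 103, -24, 10, -40, 103, -24, 20, -50, 103, -24, 30, -60, 103, -24, 30, -70, 103, -24, 30, -80]'

```text
clock: 3.1
tcp_pos: [0.4605, 0.2366, 0.2197]
orientation: [-0.524, -3.097, 0.001]
contact_force: [-0.2, -0.5, -0.4]
grip_width: 0.0858
```

Request:
send_rows --moves '[0, 0, 0, -10, 0, 0, 0, -20, 0, 0, 0, -30, 0, 0, 0, -40, 0, 0, 0, -50, 0, 0, 0, -60, 0, 0, 0, -70, 0, 0, 0, -80]'

```text
clock: 4.1
tcp_pos: [0.4606, 0.2365, 0.2199]
orientation: [1.589, -2.709, 0.0]
contact_force: [-0.2, 0.6, 0.0]
grip_width: 0.0854
```

```bash
python3 -c "
from rows import *
state()
print(rel(.46,.238,.14,179))"
```

```text
t 4.1 p [0.4606 0.2365 0.2199] yaw 150.79 tilt [-0.    -0.001 -1.   ] w 0.0854 F [-0.2  0.6  0. ] j [ 0.33  0.43 -1.16  1.86  0.44  1.14  1.64]
([-1.1, 1.3, 79.9], np.float64(-28.21))
```

Request:
send_rows --moves '[0, 0, 20, -10, -1, 1, 50, -20, -1, 1, 75, -28, -1, 1, 75, -28]'

```text
clock: 4.6
tcp_pos: [0.4592, 0.2372, 0.1433]
orientation: [2.188, -2.249, -0.003]
contact_force: [0.8, 0.6, 0.7]
grip_width: 0.0854
```

```bash
python3 -c "
from rows import *
state()
from h import *
f=snap('scene','s1.png');g=snap('top','t1.png')
a=cv2.resize(f['img'][150:300,230:430],None,fx=4,fy=4,interpolation=cv2.INTER_CUBIC);cv2.imwrite('pics/s1c.png',a[...,::-1])
a=cv2.resize(g['img'][180:260,210:330],None,fx=6,fy=6,interpolation=cv2.INTER_CUBIC);cv2.imwrite('pics/t1c.png',a[...,::-1])
"
```

```text
t 4.6 p [0.4592 0.2372 0.1433] yaw 178.41 tilt [-0.004 -0.001 -1.   ] w 0.0854 F [0.8 0.6 0.7] j [ 0.31  0.58 -1.19  1.94  0.62  1.06  1.96]
```

View pics/s1c.png

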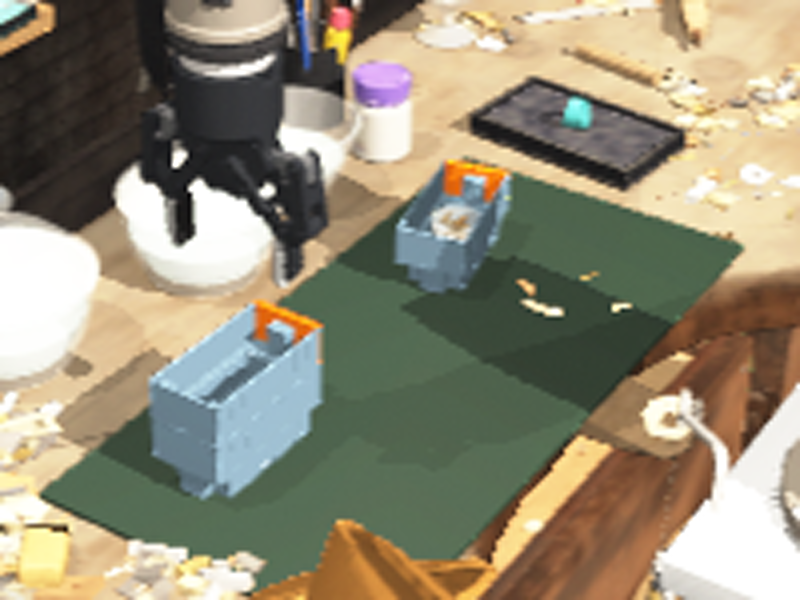

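View pics/t1c.png

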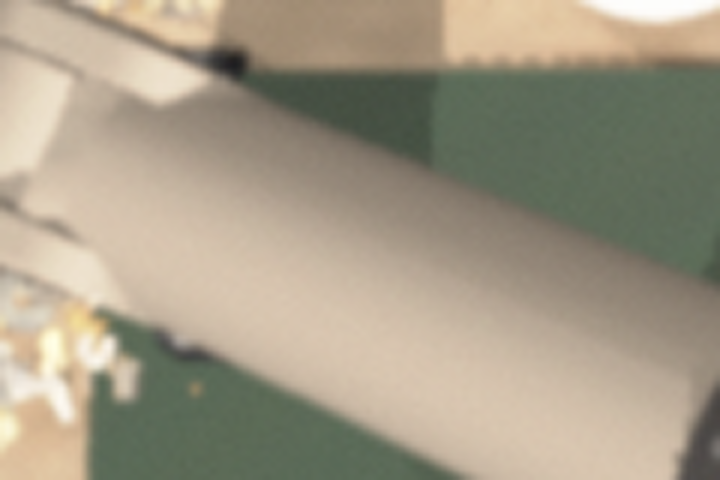

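```bash
python3 -c "
from h import *
f=load('s1')
for p in [(.4592,.2372,.156),(.4592,.2372,.1),(.4592+.0425,.2372,.156),(.4592-.0425,.2372,.156)]: print((proj(f,p)-[230,150])*4)
"
```

```text
[236.31764015 284.29568994]
[238.12946935 349.19760284]
[188.77095649 266.33489747]
[285.24345943 302.77745183]
```

```bash
python3 -c "
from rows import *
print(rel(.4598,.238,.08,179))"
```

```text
([0.6, 0.7, 65.7], np.float64(-0.69))
```

Request:
send_rows --moves '[0, 0, 20, 0, 0, 1, 40, 0, 0, 1, 55, 0, 0, 1, 64, 0, 0, 1, 64, 0]'

```text
clock: 5.32
tcp_pos: [0.459, 0.2382, 0.0805]
orientation: [2.191, -2.25, -0.001]
contact_force: [-0.3, 0.6, -0.4]
grip_width: 0.0858
```

```bash
python3 -c "
from rows import *
state()
f=snap('scene','s2.png')
a=cv2.resize(f['img'][180:280,250:350],None,fx=6,fy=6,interpolation=cv2.INTER_CUBIC);cv2.imwrite('pics/s2c.png',a[...,::-1])
"
```

```text
t 5.33 p [0.459  0.2382 0.0805] yaw 178.49 tilt [-0.001 -0.    -1.   ] w 0.0858 F [-0.3  0.6 -0.4] j [ 0.24  0.66 -1.1   1.99  0.73  0.96  1.88]
```

View pics/s2c.png

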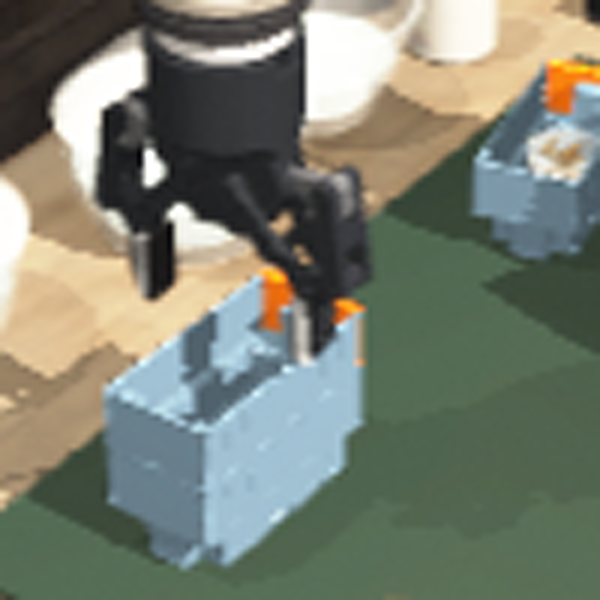

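```bash
python3 -c "
from h import *
f=load('s2')
for x in(.4165,.5015):
  for z in (.08,.093,.1,.11,.12): print(x,z,(proj(f,(x,.2382,z))-[250,180])*6)
for x in(.429,.491): print((proj(f,(x,.238,.1))-[250,180])*6)
"
```

```text
0.4165 0.08 [308.75054968 407.6369233 ]
0.4165 0.093 [308.45461709 385.50336069]
0.4165 0.1 [308.29413476 373.50047272]
0.4165 0.11 [308.06348252 356.24939594]
0.4165 0.12 [307.83117705 338.87467071]
0.5015 0.08 [167.7151962 350.7037326]
0.5015 0.093 [166.79460821 328.9254056 ]
0.5015 0.1 [166.29547687 317.11746779]
0.5015 0.11 [165.57822355 300.14942405]
0.5015 0.12 [164.85597245 283.06314772]
[287.150616   364.80746699]
[183.65844133 323.72014627]
```

Request:
send_rows --moves '[0, -1, 12, 0, 0, -1, 24, 0, 0, -1, 27, 0, 0, -1, 27, 0]'

```text
clock: 5.88
tcp_pos: [0.4602, 0.2382, 0.0539]
orientation: [2.192, -2.25, -0.0]
contact_force: [0.1, 0.0, 0.8]
grip_width: 0.0853
```

```bash
python3 -c "
from rows import *
state()
f=snap('scene','s3.png')
a=cv2.resize(f['img'][180:280,250:350],None,fx=6,fy=6,interpolation=cv2.INTER_CUBIC);cv2.imwrite('pics/s3c.png',a[...,::-1])
for x in(.418,.5025):
  for z in (.065,.075,.085,.095): print(x,z,(proj(f,(x,.2382,z))-[250,180])*6)
"
```

```text
t 5.88 p [0.4602 0.2382 0.0539] yaw 178.49 tilt [-0.001 -0.    -1.   ] w 0.0853 F [0.1 0.  0.8] j [ 0.21  0.69 -1.06  2.    0.77  0.92  1.85]
0.418 0.065 [306.54408136 431.88467618]
0.418 0.075 [306.31022041 415.06083638]
0.418 0.085 [306.07470483 398.11796362]
0.418 0.095 [305.837517   381.05479013]
0.5025 0.065 [167.16203464 374.93619054]
0.5025 0.075 [166.4565925  358.37553225]
0.5025 0.085 [165.74629565 341.70090707]
0.5025 0.095 [165.03109382 324.91113448]
```

View pics/s3c.png

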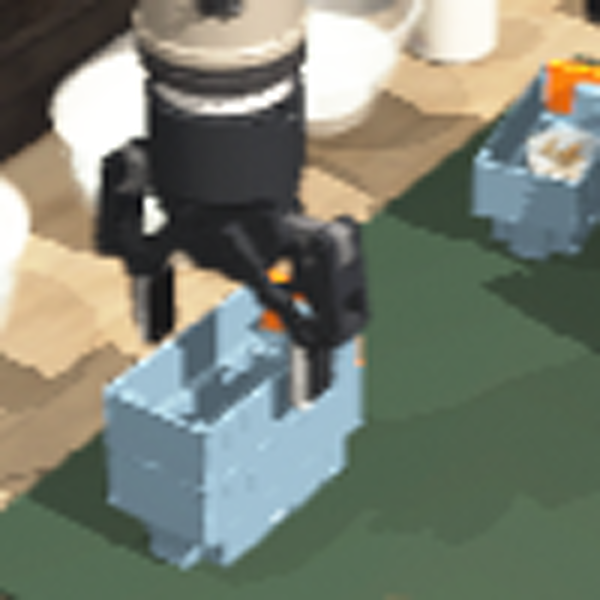

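Request:
send_rows --moves '[0, 0, 0, 0, 0, 0, 0, 0, 0, 0, 0, 0, 0, 0, 0, 0, 0, 0, 0, 0, 0, 0, 0, 0, 0, 0, 0, 0, 0, 0, 0, 0]' --hand 1 --newtons 40

```text
clock: 6.92
tcp_pos: [0.4605, 0.2385, 0.0547]
orientation: [-2.191, 2.251, -0.0]
contact_force: [-2.0, -0.8, 5.6]
grip_width: 0.061
```

```bash
python3 -c "
from rows import *
state()
f=snap('scene','s4.png')
a=cv2.resize(f['img'][180:280,250:350],None,fx=6,fy=6,interpolation=cv2.INTER_CUBIC);cv2.imwrite('pics/s4c.png',a[...,::-1])
"
```

```text
t 6.92 p [0.4605 0.2385 0.0547] yaw 178.48 tilt [ 0.  0. -1.] w 0.061 F [-2.  -0.8  5.6] j [ 0.21  0.69 -1.07  2.    0.77  0.92  1.85]
```

View pics/s4c.png

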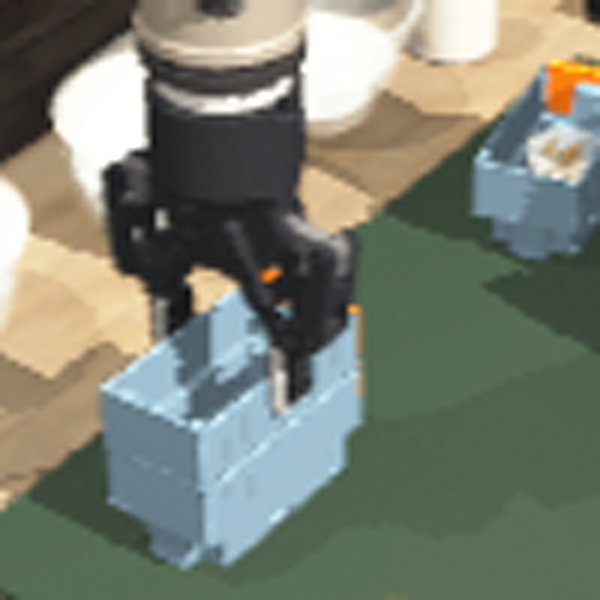

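Request:
send_rows --moves '[0, 0, -5, 0, 0, 0, -12, 0, 0, 0, -22, 0, 0, 0, -35, 0, 0, 0, -55, 0, 0, 0, -80, 0, 0, 0, -100, 0, 0, 0, -120, 0]'

```text
clock: 7.98
tcp_pos: [0.4604, 0.2382, 0.1757]
orientation: [-2.191, 2.251, -0.001]
contact_force: [0.5, 0.3, -1.0]
grip_width: 0.0613
```

```bash
python3 -c "
from rows import *
state()
print(rel(.47,-.091,.2,12.4))
f=snap('scene','s5.png')
a=cv2.resize(f['img'][130:280,230:380],None,fx=4,fy=4,interpolation=cv2.INTER_CUBIC);cv2.imwrite('pics/s5c.png',a[...,::-1])
"
```

```text
t 7.97 p [0.4604 0.2382 0.1757] yaw 178.48 tilt [ 0.001 -0.    -1.   ] w 0.0613 F [ 0.5  0.3 -1. ] j [ 0.34  0.54 -1.23  1.91  0.58  1.11  2.  ]
([328.8, -18.3, -24.3], np.float64(166.08))
```

View pics/s5c.png

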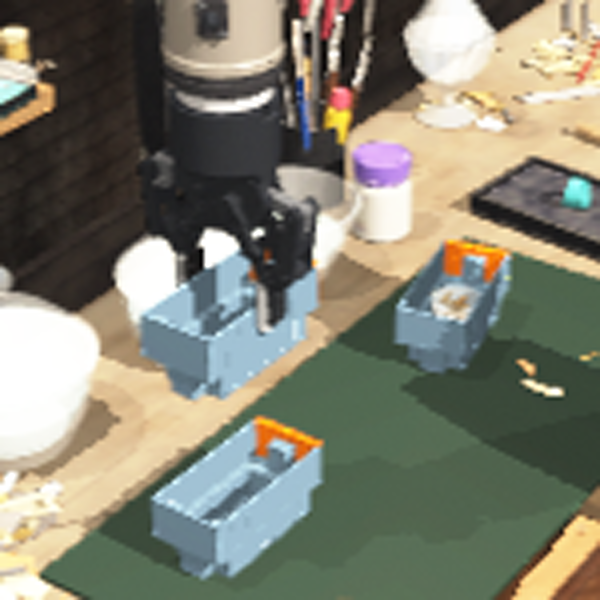

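Request:
send_rows --moves '[20, -1, -10, 8, 40, -2, -20, 18, 62, -4, -25, 28, 82, -5, -25, 38, 103, -6, -25, 48, 123, -7, -25, 58, 144, -8, -25, 68, 164, -9, -25, 78]'

```text
clock: 9.02
tcp_pos: [0.4648, 0.0734, 0.1993]
orientation: [0.278, -3.129, 0.0]
contact_force: [-0.1, -0.6, -0.8]
grip_width: 0.061
```

```bash
python3 -c "
from rows import *
state()
print(rel(.47,-.091,.2,12.4))
"
```

```text
t 9.03 p [0.4648 0.0734 0.1993] yaw 100.15 tilt [-0. -0. -1.] w 0.061 F [-0.1 -0.6 -0.8] j [ 0.57  0.29 -0.99  1.99  0.28  1.01  1.2 ]
([23.8, -162.7, -0.7], np.float64(87.75))
```

Request:
send_rows --moves '[3, -22, 0, 10, 6, -44, 0, 20, 9, -66, 0, 30, 12, -88, 0, 40, 15, -110, 0, 50, 19, -132, 0, 60, 22, -152, 0, 70, 24, -163, 0, 80]'

```text
clock: 10.02
tcp_pos: [0.4708, -0.0916, 0.1991]
orientation: [-1.8, -2.574, 0.0]
contact_force: [0.9, 0.5, -1.6]
grip_width: 0.0609
```

```bash
python3 -c "
from rows import *
state()
print(rel(.47,-.091,.15,12.4))
"
```

```text
t 10.03 p [ 0.4708 -0.0916  0.1991] yaw 20.08 tilt [-0. -0. -1.] w 0.0609 F [ 0.9  0.5 -1.6] j [ 0.64  0.23 -0.66  1.99  0.17  0.98  0.25]
([0.8, -0.5, 49.1], np.float64(7.68))
```

Request:
send_rows --moves '[0, 0, 20, 5, 1, 0, 40, 8, 1, 0, 49, 8, 1, 0, 49, 8]'

```text
clock: 10.52
tcp_pos: [0.4704, -0.0894, 0.1499]
orientation: [-1.964, -2.45, 0.001]
contact_force: [-0.4, -0.2, -0.4]
grip_width: 0.061
```

```bash
python3 -c "
from rows import *
state()
f=snap('scene','s6.png');g=snap('top','t6.png')
a=cv2.resize(f['img'][140:240,300:400],None,fx=6,fy=6,interpolation=cv2.INTER_CUBIC);cv2.imwrite('pics/s6c.png',a[...,::-1])
a=cv2.resize(g['img'][170:260,310:410],None,fx=6,fy=6,interpolation=cv2.INTER_CUBIC);cv2.imwrite('pics/t6c.png',a[...,::-1])
"
```

```text
t 10.53 p [ 0.4704 -0.0894  0.1499] yaw 12.56 tilt [-0.001  0.    -1.   ] w 0.061 F [-0.4 -0.2 -0.4] j [ 0.59  0.29 -0.62  2.04  0.22  0.88  0.07]
```

View pics/s6c.png

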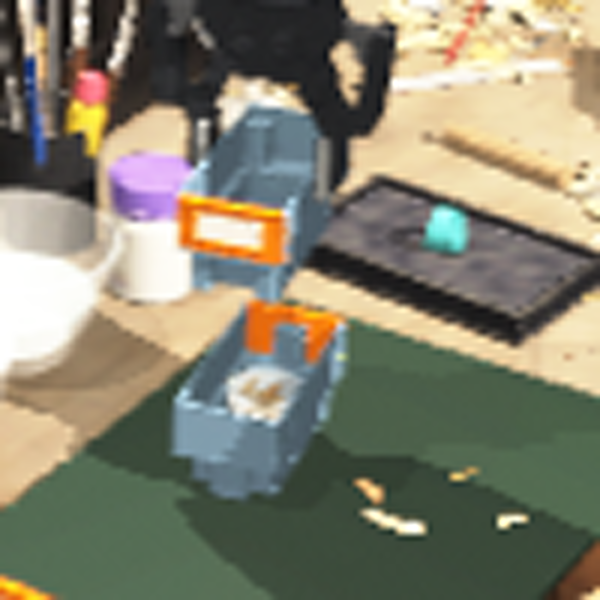

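View pics/t6c.png

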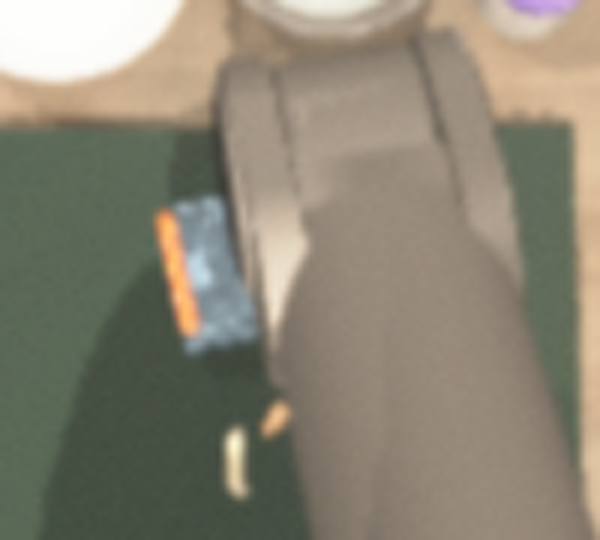

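```bash
python3 - <<'E'
from meas import *
f=load('s6');g=load('t6')
a=cv2.resize(f['img'][165:200,320:360],None,fx=16,fy=16,interpolation=cv2.INTER_CUBIC)
b=cv2.resize(f['img'][185:225,325:365],None,fx=14,fy=14,interpolation=cv2.INTER_CUBIC)
cv2.imwrite('pics/q1.png',a[...,::-1]);cv2.imwrite('pics/q2.png',b[...,::-1])
b=cv2.resize(g['img'][195:235,330:360],None,fx=14,fy=14,interpolation=cv2.INTER_CUBIC);cv2.imwrite('pics/q3.png',b[...,::-1])
E
```

```text
(no output)
```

View pics/q1.png

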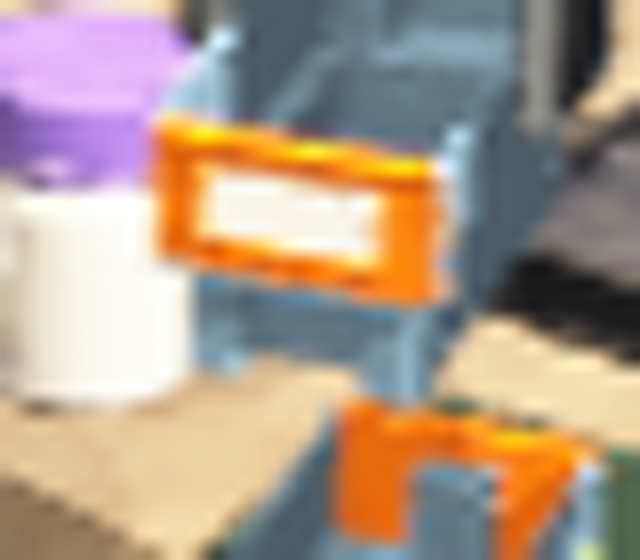

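View pics/q2.png

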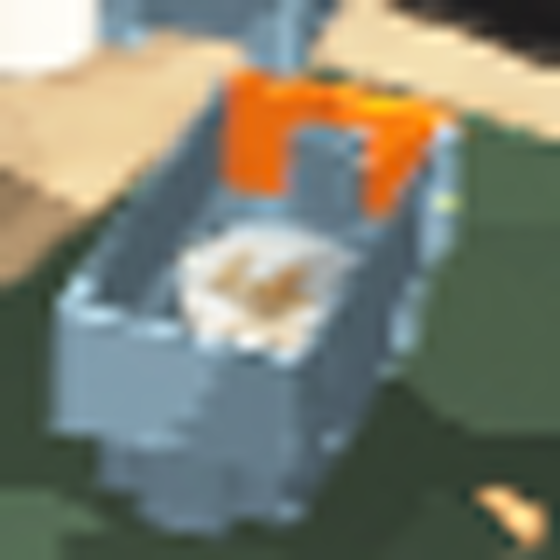

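View pics/q3.png

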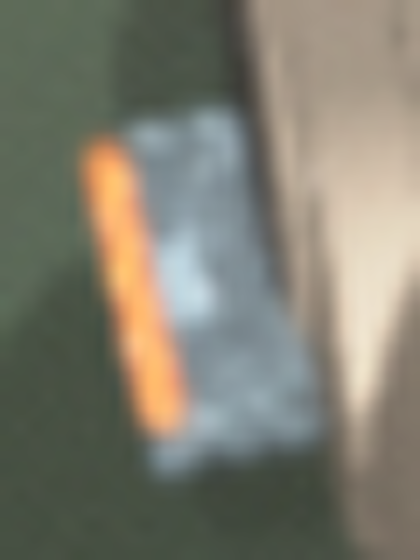

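```bash
python3 - <<'E'
from meas import *
f=load('s6');g=load('t6')
c=np.array([.4704,-.0894])*1000
a=np.radians(102.56);e=np.array([np.cos(a),np.sin(a)]);n=np.array([np.sin(a),-np.cos(a)])
def rp(nm,fr,p,box,up,z):
    w=ray(fr,*up2px(p,box,up),z)[:2]*1000;d=w-c;print(nm,w.round(1),'len',(d@e).round(1),'wid',(d@n).round(1))
print('held')
for p in((85,145),(150,435),(118,290)): rp('top',g,p,(330,195,360,235),14,.195)
for p in((152,128),(440,172),(465,172)): rp('scn',f,p,(320,165,360,200),16,.195)
print('full, scene')
for p in((55,300),(300,360),(225,72),(455,120)): rp('scn',f,p,(325,185,365,225),14,.066)
print('full, top0')
t=load('top0')
for p in((70,195),(115,390),(498,300),(455,112)): rp('top',t,p,(330,190,390,235),10,.066)
E
```

```text
held
top [487.1 -20.7] len 63.4 wid 31.2
top [426.5 -33.7] len 63.9 wid -30.7
top [456.7 -27.3] len 63.6 wid 0.2
scn [486.1 -16.1] len 68.1 wid 31.3
scn [428.8 -32.1] len 65.0 wid -28.2
scn [424.7 -34.9] len 63.1 wid -32.8
full, scene
scn [489.3 -21.7] len 62.0 wid 33.2
scn [426.9 -31. ] len 66.5 wid -29.8
scn [ 513.4 -139.7] len -58.4 wid 31.0
scn [ 453. -151.] len -56.3 wid -30.3
full, top0
top [486.9 -24.3] len 59.9 wid 30.2
top [423.9 -38.3] len 60.0 wid -34.3
top [ 451.9 -161.8] len -66.6 wid -33.8
top [ 512.9 -149.1] len -67.5 wid 28.5
```

```bash
python3 -c "
from rows import *
import numpy as np
a=np.radians(102.4);e=np.array([np.cos(a),np.sin(a)])
p=np.array([.4704,-.0894])-.002*e
print(p,rel(*p,.092,12.4))"
```

```text
[ 0.47082947 -0.09135334] ([-1.7, -0.8, 58.8], np.float64(0.12))
```

Request:
send_rows --moves '[-1, 0, 20, 0, -2, 0, 40, 0, -2, 0, 50, 0, -2, 0, 56, 0, -2, 0, 58, 0, -2, 0, 58, 0]'

```text
clock: 11.38
tcp_pos: [0.4715, -0.0916, 0.0926]
orientation: [1.967, 2.449, 0.0]
contact_force: [-0.3, -0.4, -1.2]
grip_width: 0.0611
```

```bash
python3 - <<'E'
from rows import *
state()
f=snap('scene','s7.png');g=snap('top','t7.png')
a=cv2.resize(f['img'][165:225,320:370],None,fx=10,fy=10,interpolation=cv2.INTER_CUBIC);cv2.imwrite('pics/q4.png',a[...,::-1])
b=cv2.resize(g['img'][190:240,325:365],None,fx=12,fy=12,interpolation=cv2.INTER_CUBIC);cv2.imwrite('pics/q5.png',b[...,::-1])
E
```

```text
t 11.38 p [ 0.4715 -0.0916  0.0926] yaw 12.48 tilt [ 0.001 -0.    -1.   ] w 0.0611 F [-0.3 -0.4 -1.2] j [ 0.55  0.38 -0.58  2.09  0.3   0.76 -0.  ]
```

View pics/q4.png

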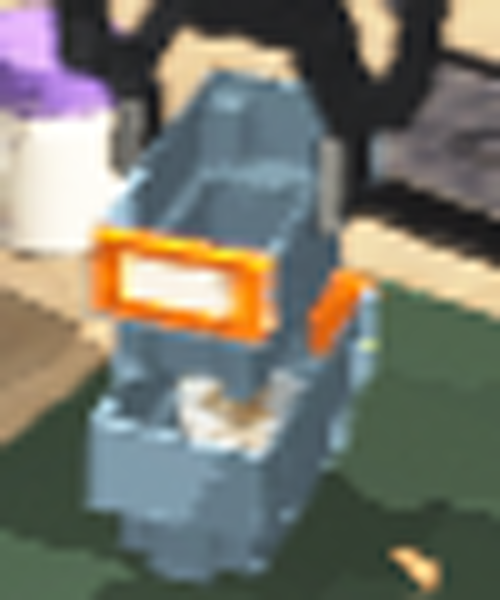

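View pics/q5.png

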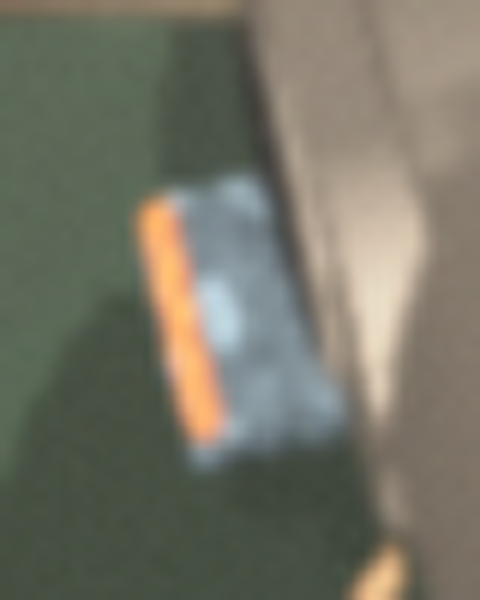

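```bash
python3 - <<'E'
from meas import *
from scipy.ndimage import map_coordinates
a=np.radians(102.4);e=np.array([np.cos(a),np.sin(a)]);n=np.array([np.sin(a),-np.cos(a)])
c=np.array([.4710,-.0916])
def prof(fr,z,along,cross,rng,s):
    I=fr['img'].astype(float);out=[]
    for t in rng:
        P=[]
        for w in s:
            p=c+along*t/1000+cross*w/1000; P.append(proj(fr,(*p,z)))
        P=np.array(P);out.append([map_coordinates(I[...,k],[P[:,1],P[:,0]],order=1).mean() for k in range(3)])
    return np.array(out).round(0).astype(int)
t0=load('top0');t7=load('t7');s7=load('s7')
r1=np.arange(52,76,2);
print('full plain end');[print(t,v) for t,v in zip(r1,prof(t0,.066,e,n,r1,np.linspace(-22,22,23)))]
print('held orange end');[print(t,v) for t,v in zip(r1,prof(t7,.138,e,n,r1,np.linspace(-22,22,23)))]
print('full orange end');[print(-t,v) for t,v in zip(r1,prof(t0,.066,-e,n,r1,np.linspace(-22,22,23)))]
r2=np.arange(22,44,2)
for sg in(1,-1):
  print('full side',sg);[print(t*sg,v) for t,v in zip(r2,prof(t0,.066 if sg>0 else .032,sg*n,e,r2,np.linspace(-45,45,30)))]
  print('held side',sg);[print(t*sg,v) for t,v in zip(r2,prof(t7,.138 if sg>0 else .104,sg*n,e,r2,np.linspace(42,57,10)))]
E
```

```text
full plain end
52 [150 168 176]
54 [149 168 175]
56 [148 166 174]
58 [146 164 171]
60 [142 159 165]
62 [133 149 153]
64 [112 126 125]
66 [ 91 103  97]
68 [78 89 77]
70 [74 84 70]
72 [74 83 70]
74 [74 84 70]
held orange end
52 [161 168 173]
54 [182 166 160]
56 [217 167 140]
58 [242 177 123]
60 [251 184 118]
62 [245 179 119]
64 [213 159 117]
66 [156 127 102]
68 [107 103  87]
70 [83 91 77]
72 [78 88 74]
74 [78 88 73]
full orange end
-52 [135 144 149]
-54 [140 138 138]
-56 [157 129 120]
-58 [184 124 100]
-60 [214 128  88]
-62 [222 129  81]
-64 [205 121  77]
-66 [166 106  72]
-68 [124  93  69]
-70 [92 84 68]
-72 [80 83 69]
-74 [77 84 71]
full side 1
22 [125 139 145]
24 [122 136 142]
26 [117 131 135]
28 [111 124 125]
30 [100 112 108]
32 [88 98 89]
34 [80 88 77]
36 [76 84 71]
38 [76 84 70]
40 [76 84 70]
42 [76 84 70]
held side 1
22 [147 142 140]
24 [147 143 141]
26 [149 147 145]
28 [149 151 149]
30 [141 147 145]
32 [121 129 125]
34 [ 97 107  99]
36 [83 92 81]
38 [77 86 74]
40 [77 86 73]
42 [77 86 74]
full side -1
-22 [140 154 158]
-24 [137 152 157]
-26 [134 150 155]
-28 [129 144 150]
-30 [118 132 136]
-32 [102 114 116]
-34 [85 96 93]
-36 [73 82 76]
-38 [67 76 66]
-40 [65 73 62]
-42 [66 73 62]
held side -1
-22 [167 157 150]
-24 [167 159 154]
-26 [164 161 158]
-28 [153 156 158]
-30 [137 145 149]
-32 [119 129 134]
-34 [100 111 114]
-36 [83 93 93]
-38 [72 81 75]
-40 [67 75 66]
-42 [65 73 62]
```

Request:
send_rows --moves '[-1, -0.5, 4, 0, -1, -0.5, 8, 0, -1, -0.5, 10, 0, -1, -0.5, 11, 0]'

```text
clock: 11.98
tcp_pos: [0.4708, -0.0926, 0.081]
orientation: [-1.967, -2.449, 0.0]
contact_force: [-0.3, 0.1, -1.0]
grip_width: 0.0609
```

Request:
send_rows --moves '[0, 0, 1, 0, 0, 0, 2, 0, 0, 0, 2.5, 0, 0, 0, 2.5, 0]'

```text
clock: 12.48
tcp_pos: [0.4712, -0.0929, 0.0794]
orientation: [1.966, 2.449, -0.0]
contact_force: [-2.7, 1.2, 7.3]
grip_width: 0.0615
```

```bash
python3 -c "
from rows import *
state()"
```

```text
t 12.47 p [ 0.4712 -0.0929  0.0794] yaw 12.47 tilt [ 0.001 -0.001 -1.   ] w 0.0615 F [-2.7  1.2  7.3] j [ 0.54  0.4  -0.57  2.1   0.32  0.73 -0.02]
```

```bash
python3 - <<'E'
from rows import *
state();o=r.get_obs();m=o['moment'];print('moment',m.round(3))
a=np.radians(102.4);e=np.array([np.cos(a),np.sin(a)]);n=np.array([np.sin(a),-np.cos(a)]);F=o['contact_force']
print('F len',F[:2]@e,'F wid',F[:2]@n)
# M = r x F, Fz dominant: Mx=ry*Fz, My=-rx*Fz
rr=np.array([-m[1],m[0]])/F[2];print('lever mm len',rr@e*1e3,'wid',rr@n*1e3)
f=snap('scene','s8.png')
a=cv2.resize(f['img'][165:225,320:370],None,fx=10,fy=10,interpolation=cv2.INTER_CUBIC);cv2.imwrite('pics/q6.png',a[...,::-1])
E
```

```text
t 12.47 p [ 0.4712 -0.0929  0.0794] yaw 12.47 tilt [ 0.001 -0.001 -1.   ] w 0.0615 F [-2.7  1.2  7.3] j [ 0.54  0.4  -0.57  2.1   0.32  0.73 -0.02]
moment [-0.279  0.526 -0.161]
F len 1.7250156411523734 F wid -2.3570710198581617
lever mm len -22.017065370245167 wid -79.00005603084368
```

View pics/q6.png

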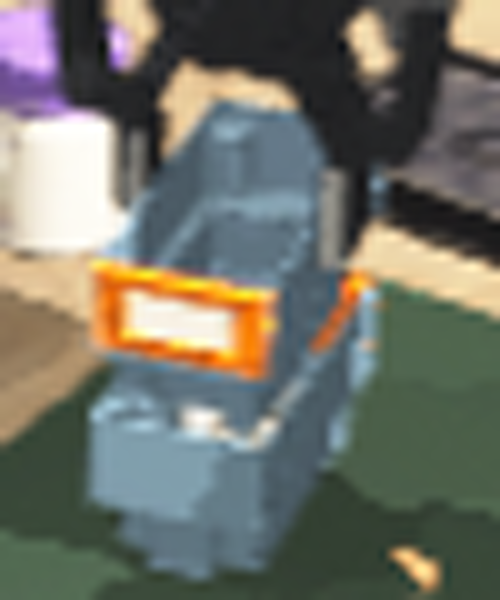

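Request:
send_rows --moves '[0, 0, -3, 0, 1.5, -0.5, -3, 0, 3, -0.5, -2, 0, 3, -0.5, 0, 0, 3, -0.5, 1, 0, 3, -0.5, 1.5, 0, 3, -0.5, 1.5, 0]'

```text
clock: 13.4
tcp_pos: [0.4697, -0.0899, 0.0771]
orientation: [-1.967, -2.45, 0.0]
contact_force: [0.2, 0.3, -0.9]
grip_width: 0.0611
```

```bash
cat >> rows.py <<'E'
def con():
    o=r.get_obs();m=o['moment'];a=np.radians(102.4);e=np.array([np.cos(a),np.sin(a)]);n=np.array([np.sin(a),-np.cos(a)]);F=o['contact_force']
    print('F len',round(F[:2]@e,1),'wid',round(F[:2]@n,1),'z',round(F[2],1),'M',m.round(2))
E
python3 -c "
from rows import *
state();con()"
```

```text
t 13.4 p [ 0.4697 -0.0899  0.0771] yaw 12.47 tilt [-0.  0. -1.] w 0.0611 F [ 0.2  0.3 -0.9] j [ 0.54  0.4  -0.57  2.1   0.32  0.72 -0.03]
F len 0.2 wid 0.3 z -0.9 M [ 0.05 -0.01 -0.02]
```

Request:
send_rows --moves '[0, 0, 1, 0, 0, 0, 2, 0, 0, 0, 2, 0]'

```text
clock: 13.78
tcp_pos: [0.4697, -0.0899, 0.0751]
orientation: [-1.967, -2.449, 0.0]
contact_force: [-0.2, -0.5, -1.8]
grip_width: 0.0616
```

Request:
send_rows --moves '[0, 0, 1, 0, 0, 0, 1, 0, 0, 0, 1, 0]'

```text
clock: 14.15
tcp_pos: [0.4698, -0.0899, 0.0742]
orientation: [1.967, 2.45, 0.0]
contact_force: [0.3, -0.1, -1.7]
grip_width: 0.0612
```

```bash
python3 -c "
from rows import *
state();con()
f=snap('scene','s9.png')
a=cv2.resize(f['img'][165:225,320:370],None,fx=10,fy=10,interpolation=cv2.INTER_CUBIC);cv2.imwrite('pics/q7.png',a[...,::-1])"
```

```text
t 14.15 p [ 0.4698 -0.0899  0.0742] yaw 12.47 tilt [ 0.  0. -1.] w 0.0612 F [ 0.3 -0.1 -1.7] j [ 0.53  0.41 -0.57  2.1   0.33  0.72 -0.03]
F len -0.1 wid 0.3 z -1.7 M [ 0.01 -0.   -0.02]
```

View pics/q7.png

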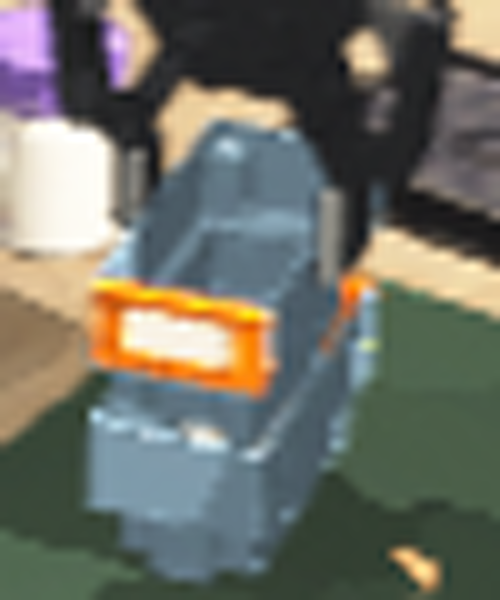

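Request:
send_rows --moves '[0, 0, 1, 0, 0, 0, 1, 0]'

```text
clock: 14.45
tcp_pos: [0.4699, -0.09, 0.0737]
orientation: [1.967, 2.449, -0.0]
contact_force: [-2.1, -0.7, 4.5]
grip_width: 0.0606
```

Request:
send_rows --moves '[0, 0, 1, 0, 0, 0, 1, 0]'

```text
clock: 14.7
tcp_pos: [0.47, -0.09, 0.0736]
orientation: [1.967, 2.449, -0.001]
contact_force: [-5.6, -0.3, 17.1]
grip_width: 0.0611
```

```bash
python3 -c "
from rows import *
state();con()"
```

```text
t 14.7 p [ 0.47   -0.09    0.0736] yaw 12.47 tilt [ 0.    -0.001 -1.   ] w 0.0611 F [-5.6 -0.3 17.1] j [ 0.53  0.41 -0.57  2.1   0.33  0.72 -0.03]
F len 0.9 wid -5.5 z 17.1 M [0.13 1.55 0.01]
```

Request:
send_rows --moves '[0, 0, -1.5, 0, 0, 0, -1.5, 0]'

```text
clock: 14.95
tcp_pos: [0.47, -0.0899, 0.0738]
orientation: [1.967, 2.449, 0.0]
contact_force: [-0.2, -0.7, 1.1]
grip_width: 0.0612
```

Request:
send_rows --moves '[0, 0, 0, 0, 0, 0, 0, 0, 0, 0, 0, 0, 0, 0, 0, 0, 0, 0, 0, 0, 0, 0, 0, 0]' --hand 0

```text
clock: 15.7
tcp_pos: [0.4698, -0.0898, 0.0737]
orientation: [1.967, 2.45, 0.0]
contact_force: [-0.1, -0.3, -0.5]
grip_width: 0.0852
```

Request:
send_rows --moves '[0, 0, -10, 0, 0, 0, -30, 0, 0, 0, -60, 0, 0, 0, -100, 0, 0, 0, -130, 0, 0, 0, -150, 0]'

```text
clock: 16.45
tcp_pos: [0.4703, -0.0897, 0.226]
orientation: [1.965, 2.448, 0.001]
contact_force: [0.5, -0.4, 0.1]
grip_width: 0.0851
```

```bash
python3 -c "
from rows import *
state();con()
f=snap('scene','s10.png')
a=cv2.resize(f['img'][150:230,310:410],None,fx=8,fy=7,interpolation=cv2.INTER_CUBIC);cv2.imwrite('pics/q8.png',a[...,::-1])
print(rel(.485,-.347,.15,-36))"
```

```text
t 16.45 p [ 0.4703 -0.0897  0.226 ] yaw 12.49 tilt [ 0.002 -0.001 -1.   ] w 0.0851 F [ 0.5 -0.4  0.1] j [ 0.64  0.19 -0.65  1.96  0.13  1.03  0.15]
F len -0.5 wid 0.4 z 0.1 M [-0.04 -0.03  0.03]
([-253.9, -42.9, 78.5], np.float64(48.49))
```

View pics/q8.png

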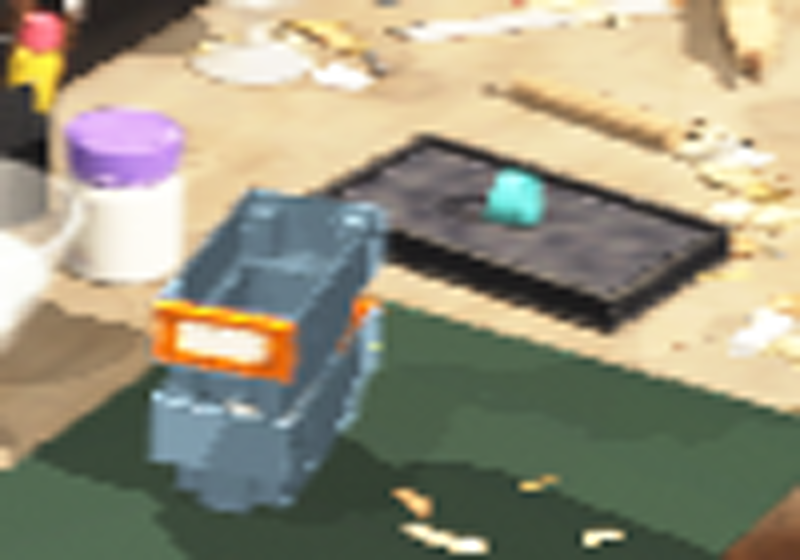

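```bash
python3 - <<'E'
from meas import *
t=load('top0');s=load('s10')
for fr,box in((t,(420,195,452,227)),(s,(360,160,390,190))):
    c=cv2.resize(fr['img'][box[1]:box[3],box[0]:box[2]],None,fx=16,fy=16,interpolation=cv2.INTER_CUBIC).astype(int)
    d=c[...,1]-c[...,0]; m=((d>45)*255).astype(np.uint8)
    cs=max(cv2.findContours(m,0,2)[0],key=cv2.contourArea);M=cv2.moments(cs);u=up2px((M['m10']/M['m00'],M['m01']/M['m00']),box,16)
    print('px',u,[ray(fr,*u,z)[:2].round(4) for z in(.0315,.04,.046)])
    W=np.array([ray(fr,*up2px(p[0],box,16),.04)[:2] for p in cs]).astype(np.float32)*1000;print(cv2.minAreaRect(W))
    v=c.clip(0,255).astype(np.uint8)[...,::-1].copy();cv2.drawContours(v,[cs],-1,(0,0,255),1);cv2.imwrite('pics/ring_%d.png'%box[0],v)
E
```

```text
px [435.60583339 209.820513  ] [array([ 0.485 , -0.3523]), array([ 0.4843, -0.3502]), array([ 0.4838, -0.3487])]
((484.6080017089844, -350.4113464355469), (22.98239517211914, 25.214656829833984), 15.88719654083252)
px [373.99473558 177.82416022] [array([ 0.4863, -0.3448]), array([ 0.4792, -0.3302]), array([ 0.4742, -0.32  ])]
((480.2725830078125, -332.5745544433594), (26.419544219970703, 64.67575073242188), 24.836042404174805)
```

View pics/ring_420.png

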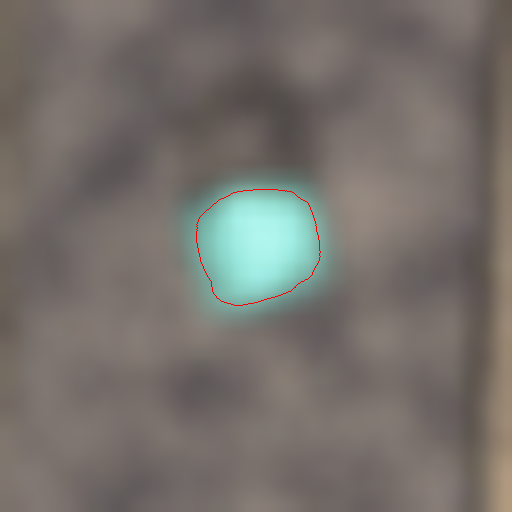

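View pics/ring_360.png

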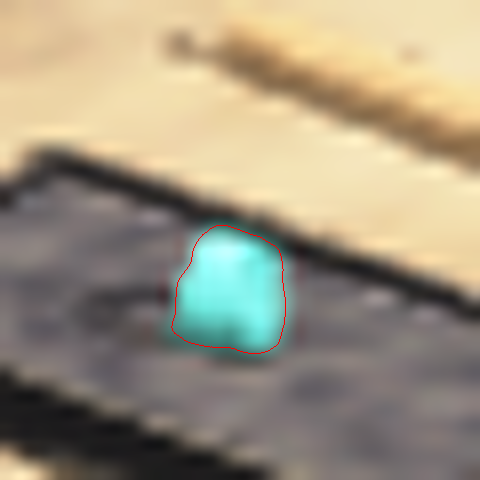

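```bash
python3 -c "
from rows import *
print(rel(.486,-.3505,.12,16))"
```

```text
([-257.4, -42.8, 108.5], np.float64(-3.51))
```

Request:
send_rows --moves '[-43, -7, 0, -1, -86, -14, 0, -2, -129, -21, 10, -3, -172, -28, 40, -3.5, -215, -36, 75, -3.5, -257, -43, 108, -3.5, -257, -43, 108, -3.5]'

```text
clock: 17.38
tcp_pos: [0.4802, -0.3531, 0.1124]
orientation: [-1.895, -2.499, 0.002]
contact_force: [-0.9, 0.3, 0.2]
grip_width: 0.0855
```

```bash
python3 -c "
from rows import *
state();print(rel(.486,-.3505,.05,16))
f=snap('scene','s11.png')
a=cv2.resize(f['img'][130:230,330:430],None,fx=6,fy=6,interpolation=cv2.INTER_CUBIC);cv2.imwrite('pics/q9.png',a[...,::-1])"
```

```text
t 17.38 p [ 0.4802 -0.3531  0.1124] yaw 15.65 tilt [-0.005  0.002 -1.   ] w 0.0855 F [-0.9  0.3  0.2] j [ 0.88  0.5  -0.47  1.81  0.28  0.9   0.56]
([0.7, 6.6, 62.4], np.float64(-0.35))
```

View pics/q9.png

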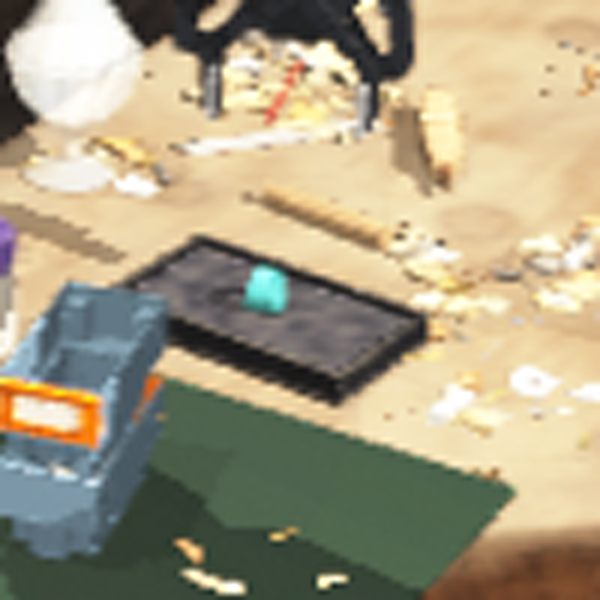

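Request:
send_rows --moves '[0, 3, 20, 0, 0, 6, 40, 0, 0, 6, 55, 0, 0, 6, 62, 0, 0, 6, 62, 0]'

```text
clock: 18.05
tcp_pos: [0.4888, -0.3481, 0.0532]
orientation: [-1.89, -2.508, 0.0]
contact_force: [0.3, 0.8, 0.6]
grip_width: 0.0854
```

```bash
python3 -c "
from rows import *
state();print(rel(.486,-.3505,.018,16))
f=snap('scene','s12.png');g=snap('top','t12.png')
a=cv2.resize(f['img'][150:210,345:405],None,fx=10,fy=10,interpolation=cv2.INTER_CUBIC);cv2.imwrite('pics/q10.png',a[...,::-1])
p=r.get_obs()['tcp_pos']
for s in(-1,1):
  q=p+np.array([.961,.276,0])*s*.05+[0,0,.026];print((proj(f,q)-[345,150])*10)
print((proj(f,(.486,-.3505,.0315))-[345,150])*10)"
```

```text
t 18.05 p [ 0.4888 -0.3481  0.0532] yaw 15.99 tilt [-0.001  0.001 -1.   ] w 0.0854 F [0.3 0.8 0.6] j [ 0.85  0.58 -0.44  1.84  0.33  0.8   0.51]
([-1.5, -3.3, 35.2], np.float64(-0.01))
[425.27326411 177.77164848]
[167.28413206 141.08346819]
[297.50401766 272.65114388]
```

View pics/q10.png

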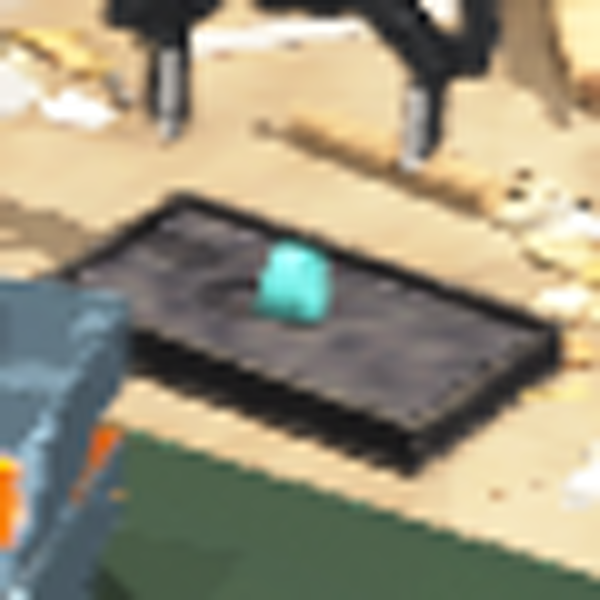

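Request:
send_rows --moves '[-1, -2, 10, 0, -1, -3, 20, 0, -1, -3, 28, 0, -1, -3, 33, 0, -1, -3, 34, 0, -1, -3, 34, 0]'

```text
clock: 18.9
tcp_pos: [0.4866, -0.3502, 0.0198]
orientation: [1.891, 2.508, 0.0]
contact_force: [-0.5, -0.2, 0.1]
grip_width: 0.0855
```

```bash
python3 -c "
from rows import *
state()
f=snap('scene','s13.png')
a=cv2.resize(f['img'][150:210,345:405],None,fx=10,fy=10,interpolation=cv2.INTER_CUBIC);cv2.imwrite('pics/q11.png',a[...,::-1])"
```

```text
t 18.9 p [ 0.4866 -0.3502  0.0198] yaw 15.98 tilt [ 0. -0. -1.] w 0.0855 F [-0.5 -0.2  0.1] j [ 0.83  0.63 -0.42  1.85  0.36  0.74  0.49]
```

View pics/q11.png

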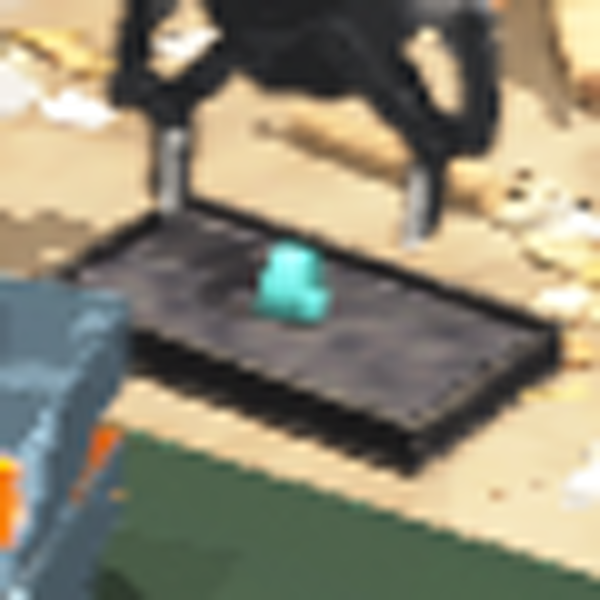

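Request:
send_rows --moves '[0, 0, 1, 0, 0, 0, 1, 0, 0, 0, 1, 0, 0, 0, 1, 0, 0, 0, 1, 0, 0, 0, 1, 0, 0, 0, 1, 0, 0, 0, 1, 0]' --hand 1 --newtons 25

```text
clock: 19.95
tcp_pos: [0.4866, -0.3503, 0.0188]
orientation: [1.891, 2.508, 0.0]
contact_force: [0.3, -0.0, 1.5]
grip_width: 0.0125
```

```bash
python3 -c "
from rows import *
state()
f=snap('scene','s14.png')
a=cv2.resize(f['img'][150:210,345:405],None,fx=10,fy=10,interpolation=cv2.INTER_CUBIC);cv2.imwrite('pics/q12.png',a[...,::-1])"
```

```text
t 19.95 p [ 0.4866 -0.3503  0.0188] yaw 15.97 tilt [ 0. -0. -1.] w 0.0125 F [ 0.3 -0.   1.5] j [ 0.83  0.63 -0.42  1.86  0.36  0.73  0.49]
```

View pics/q12.png

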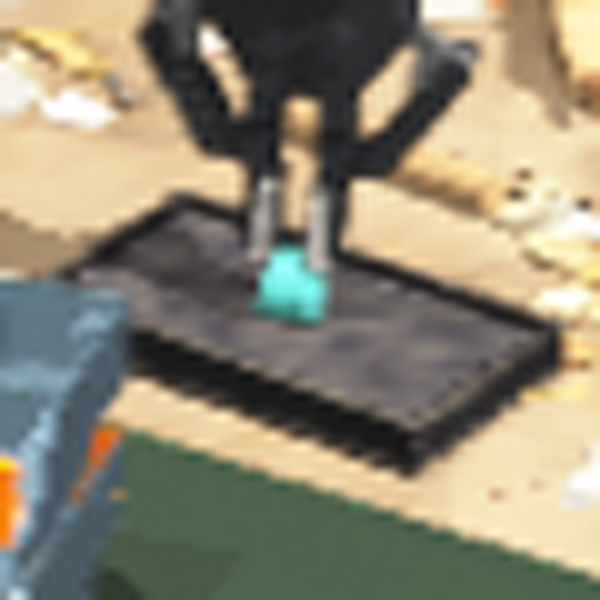

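```bash
python3 -c "
from rows import *
f=load('s14');p=r.get_obs()['tcp_pos']
for s in(-1,1):
  for z in(.02,.03,.035,.04,.045): print(s,z,(proj(f,p+np.array([.961,.276,0])*s*.011+[0,0,z-p[2]])-[345,150])*10)"
```

```text
-1 0.02 [322.00960901 302.95005697]
-1 0.03 [323.72534172 280.08091241]
-1 0.035 [324.58660639 268.60104379]
-1 0.04 [325.45014857 257.0908179 ]
-1 0.045 [326.31597733 245.55011417]
1 0.02 [266.15137184 294.59923271]
1 0.03 [267.7152034  271.77490458]
1 0.035 [268.50020756 260.31766513]
1 0.04 [269.2872815  248.83021694]
1 0.045 [270.07643342 237.31244039]
```

Request:
send_rows --moves '[0, 0, 0, 0, 0, 0, 0, 0, 0, 0, 0, 0, 0, 0, 0, 0, 1, 0, 3, 0, 2, 0, 6, 0, 2, 0, 9, 0, 2, 0, 11, 0]' --hand 0.3

```text
clock: 21.0
tcp_pos: [0.4858, -0.3482, 0.0074]
orientation: [-1.891, -2.508, 0.0]
contact_force: [-0.5, 0.2, -0.3]
grip_width: 0.0596
```

```bash
python3 -c "
from rows import *
state()
f=snap('scene','s15.png')
a=cv2.resize(f['img'][150:210,345:405],None,fx=10,fy=10,interpolation=cv2.INTER_CUBIC);cv2.imwrite('pics/q13.png',a[...,::-1])"
```

```text
t 21.0 p [ 0.4858 -0.3482  0.0074] yaw 15.97 tilt [-0.  0. -1.] w 0.0596 F [-0.5  0.2 -0.3] j [ 0.83  0.64 -0.41  1.86  0.37  0.71  0.48]
```

View pics/q13.png

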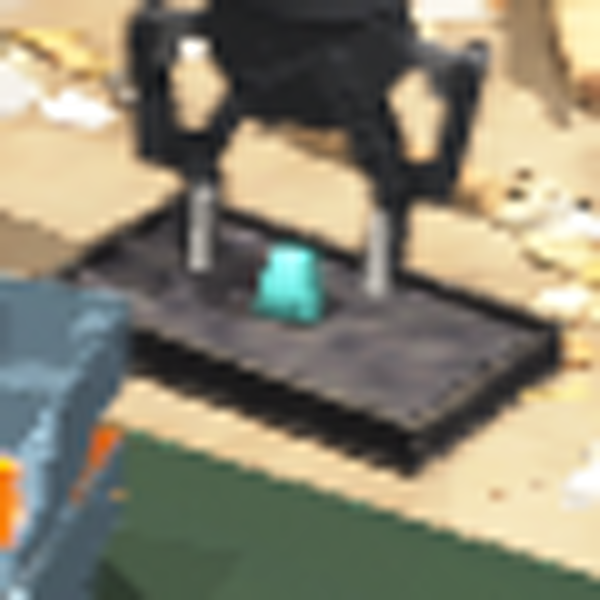

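Request:
send_rows --moves '[0, 0, 0, 0, 0, 0, 0, 0, 0, 0, 0, 0, 0, 0, 0, 0, 0, 0, 0, 0, 0, 0, 0, 0, 0, 0, 0, 0]' --hand 1 --newtons 25

```text
clock: 21.92
tcp_pos: [0.4861, -0.3484, 0.0079]
orientation: [1.891, 2.508, 0.0]
contact_force: [-1.2, -0.0, 2.6]
grip_width: 0.0176
```

```bash
python3 -c "
from rows import *
state()
f=snap('scene','s16.png')
a=cv2.resize(f['img'][150:210,345:405],None,fx=10,fy=10,interpolation=cv2.INTER_CUBIC);cv2.imwrite('pics/q14.png',a[...,::-1])"
```

```text
t 21.93 p [ 0.4861 -0.3484  0.0079] yaw 15.97 tilt [ 0. -0. -1.] w 0.0176 F [-1.2 -0.   2.6] j [ 0.83  0.64 -0.41  1.86  0.37  0.71  0.48]
```

View pics/q14.png

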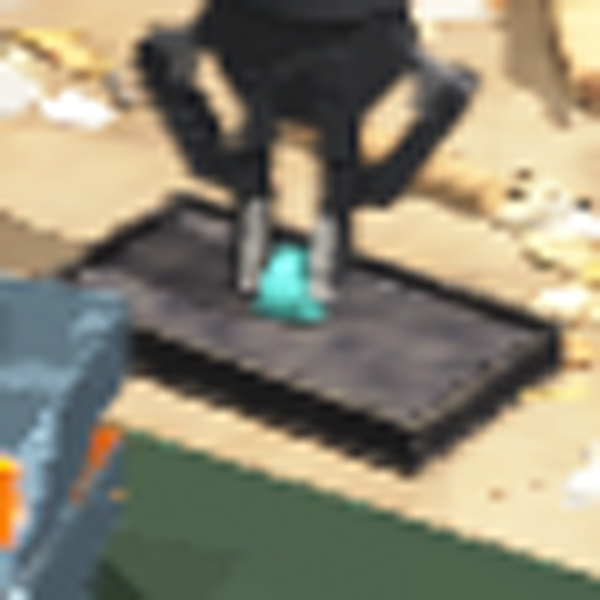

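Request:
send_rows --moves '[0, 0, 0, 0, 0, 0, 0, 0, 0, 0, 0, 0, 2, 0, 2, 0, 3, 0, 4, 0, 3, 0, 4, 0]' --hand 0.4

```text
clock: 22.72
tcp_pos: [0.4849, -0.3451, 0.0035]
orientation: [-1.891, -2.508, -0.0]
contact_force: [0.1, -0.4, 0.1]
grip_width: 0.0515
```

Request:
send_rows --moves '[0, 0, 0, 0, 0, 0, 0, 0, 0, 0, 0, 0, 0, 0, 0, 0, 0, 0, 0, 0, 0, 0, 0, 0, 0, 0, 0, 0]' --hand 1 --newtons 25

```text
clock: 23.6
tcp_pos: [0.4852, -0.3455, 0.0039]
orientation: [1.891, 2.508, -0.0]
contact_force: [-0.5, -0.2, 2.0]
grip_width: 0.0195
```

Request:
send_rows --moves '[0, 0, -2, 0, 0, 0, -5, 0, 0, 0, -10, 0, 0, 0, -20, 0, 0, 0, -30, 0, 0, 0, -30, 0]'

```text
clock: 24.35
tcp_pos: [0.4859, -0.3459, 0.035]
orientation: [1.89, 2.507, 0.0]
contact_force: [0.2, -0.8, -0.1]
grip_width: 0.0197
```

```bash
python3 -c "
from rows import *
state()
f=snap('scene','s17.png')
a=cv2.resize(f['img'][150:210,345:405],None,fx=10,fy=10,interpolation=cv2.INTER_CUBIC);cv2.imwrite('pics/q15.png',a[...,::-1])"
```

```text
t 24.35 p [ 0.4859 -0.3459  0.035 ] yaw 15.97 tilt [ 0.002 -0.001 -1.   ] w 0.0197 F [ 0.2 -0.8 -0.1] j [ 0.84  0.6  -0.43  1.86  0.35  0.75  0.5 ]
```

View pics/q15.png

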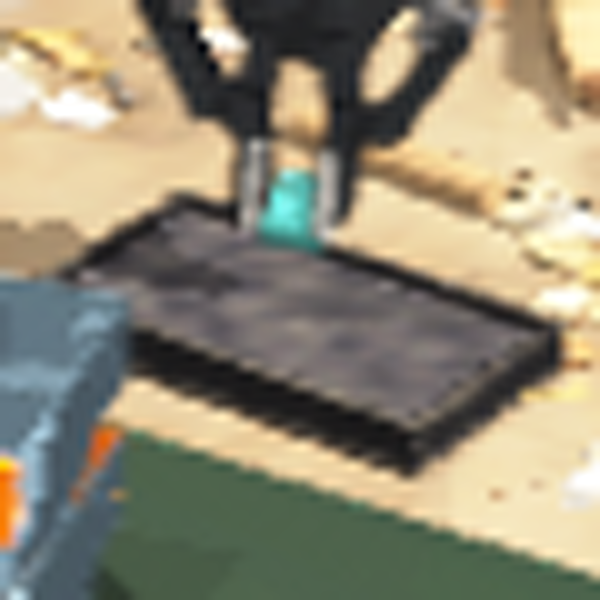

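```bash
python3 -c "
from rows import *
print(rel(.4698,-.0900,.19,102.4))"
```

```text
([250.0, 55.4, -155.8], np.float64(-86.44))
```

Request:
send_rows --moves '[0, 0, -50, 0, 0, 0, -100, 0, 20, 5, -140, -10, 60, 14, -155, -20, 105, 24, -156, -30, 150, 34, -156, -40, 195, 44, -156, -50, 235, 52, -156, -60]'

```text
clock: 25.4
tcp_pos: [0.4699, -0.1035, 0.1896]
orientation: [-0.374, -3.119, 0.0]
contact_force: [0.5, -0.0, 0.4]
grip_width: 0.0193
```

```bash
python3 -c "
from rows import *
state();print(rel(.4698,-.0900,.15,102.4))"
```

```text
t 25.4 p [ 0.4699 -0.1035  0.1896] yaw 76.34 tilt [-0. -0. -1.] w 0.0193 F [ 0.5 -0.   0.4] j [ 0.82  0.28 -0.84  1.98  0.25  0.98  1.18]
([3.3, 13.1, 39.6], np.float64(-26.06))
```

Request:
send_rows --moves '[2, 7, 0, -10, 3, 13, 10, -20, 3, 13, 25, -26, 3, 13, 40, -26, 3, 13, 40, -26]'

```text
clock: 26.02
tcp_pos: [0.4695, -0.0919, 0.1485]
orientation: [0.324, -3.122, -0.002]
contact_force: [0.2, 0.1, 0.7]
grip_width: 0.0197
```

```bash
python3 -c "
from rows import *
state();print(rel(.4698,-.0900,.06,102.4))
f=snap('scene','s18.png');g=snap('top','t18.png')
a=cv2.resize(f['img'][140:230,310:400],None,fx=6,fy=6,interpolation=cv2.INTER_CUBIC);cv2.imwrite('pics/q16.png',a[...,::-1])"
```

```text
t 26.02 p [ 0.4695 -0.0919  0.1485] yaw 101.85 tilt [-0.003  0.001 -1.   ] w 0.0197 F [0.2 0.1 0.7] j [ 0.83  0.36 -0.91  2.03  0.36  0.92  1.51]
([-0.9, 1.7, 88.5], np.float64(-0.55))
```

View pics/q16.png

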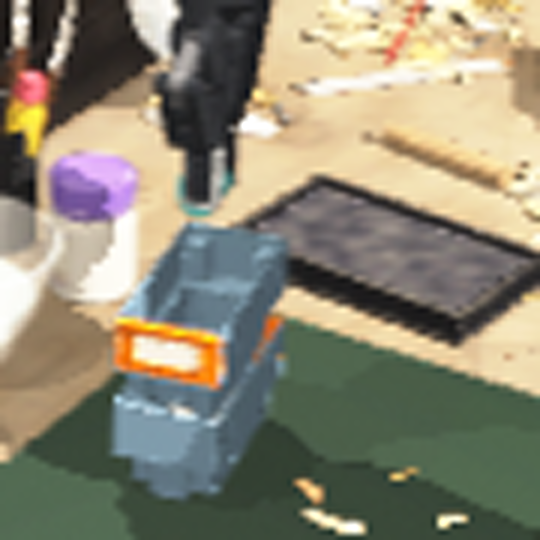

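Request:
send_rows --moves '[-1, 1, 20, -0.5, -1, 1, 40, -0.5, -1, 1, 60, -0.5, -1, 1, 72, -0.5, -1, 1, 80, -0.5, -1, 1, 80, -0.5]'

```text
clock: 26.88
tcp_pos: [0.4712, -0.0905, 0.0693]
orientation: [0.342, -3.122, -0.001]
contact_force: [-0.6, 0.2, -0.2]
grip_width: 0.0196
```

```bash
python3 -c "
from rows import *
state();con()
f=snap('scene','s19.png')
a=cv2.resize(f['img'][140:230,310:400],None,fx=6,fy=6,interpolation=cv2.INTER_CUBIC);cv2.imwrite('pics/q17.png',a[...,::-1])"
```

```text
t 26.88 p [ 0.4712 -0.0905  0.0693] yaw 102.49 tilt [-0.001  0.    -1.   ] w 0.0196 F [-0.6  0.2 -0.2] j [ 0.73  0.48 -0.82  2.09  0.51  0.77  1.38]
F len 0.4 wid -0.6 z -0.2 M [ 0.06 -0.01  0.08]
```

View pics/q17.png

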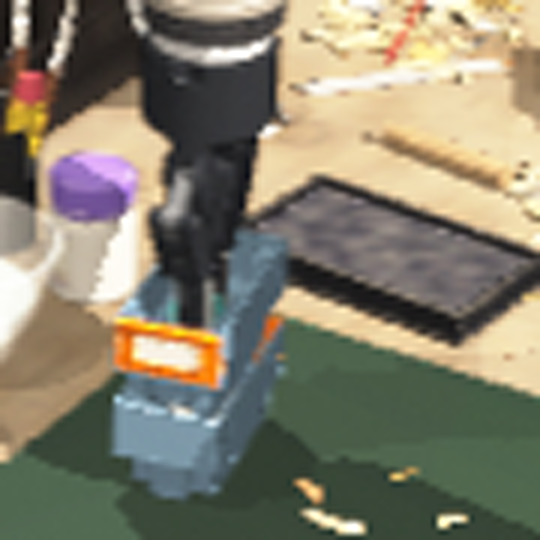

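Request:
send_rows --moves '[0, 0, 4, 0, 0, 0, 8, 0, 0, 0, 11, 0, 0, 0, 12, 0, 0, 0, 12, 0]'

```text
clock: 27.55
tcp_pos: [0.4714, -0.0906, 0.0577]
orientation: [0.341, -3.123, -0.0]
contact_force: [1.0, 0.0, -0.7]
grip_width: 0.0197
```

Request:
send_rows --moves '[0, 0, 0, 0, 0, 0, 0, 0, 0, 0, 0, 0, 0, 0, 0, 0, 0, 0, 0, 0]' --hand 0.55

```text
clock: 28.18
tcp_pos: [0.4714, -0.0906, 0.0577]
orientation: [-0.341, 3.123, -0.0]
contact_force: [0.4, -0.4, -0.7]
grip_width: 0.0387
```

Request:
send_rows --moves '[0, 0, -10, 0, 0, 0, -30, 0, 0, 0, -60, 0, 0, 0, -100, 0, 0, 0, -140, 0, 0, 0, -170, 0]'

```text
clock: 28.92
tcp_pos: [0.4718, -0.0904, 0.2301]
orientation: [-0.342, 3.121, -0.001]
contact_force: [0.1, -0.1, 0.6]
grip_width: 0.0385
```

```bash
python3 -c "
from rows import *
state();print(rel(.5,-.35,.25,60))
f=snap('scene','s20.png')
a=cv2.resize(f['img'][140:230,310:400],None,fx=6,fy=6,interpolation=cv2.INTER_CUBIC);cv2.imwrite('pics/q18.png',a[...,::-1])"
```

```text
t 28.93 p [ 0.4718 -0.0904  0.2301] yaw 102.5 tilt [ 0.002 -0.001 -1.   ] w 0.0385 F [ 0.1 -0.1  0.6] j [ 0.91  0.26 -0.97  1.94  0.24  1.07  1.62]
([28.6, -259.6, -19.7], np.float64(42.5))
```

View pics/q18.png

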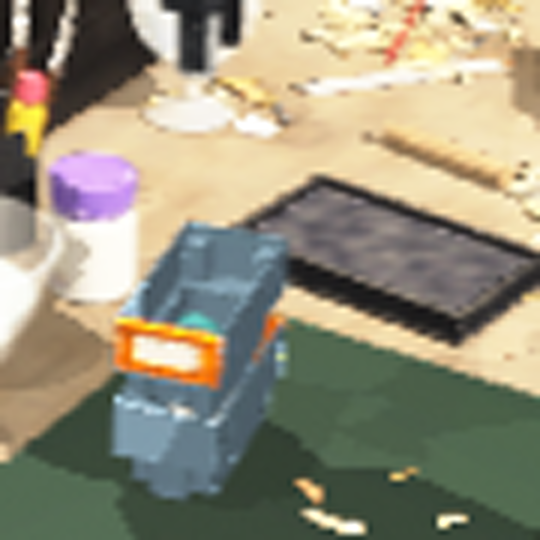

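Ring is in the raised bin. I'll move the arm aside and check from above.

Request:
send_rows --moves '[4, -40, -10, 0, 8, -80, -20, 0, 12, -120, -20, 0, 16, -165, -20, 0, 20, -210, -20, 0, 28, -260, -20, 0, 28, -300, -20, 0, 28, -300, -20, 0]'

```text
clock: 29.98
tcp_pos: [0.5079, -0.3933, 0.2471]
orientation: [0.333, -3.124, -0.0]
contact_force: [0.2, -0.0, -0.4]
grip_width: 0.0387
```

```bash
python3 -c "
from rows import *
state()
f=snap('scene','s21.png');g=snap('top','t21.png')
b=cv2.resize(g['img'][160:260,220:400],None,fx=4.4,fy=4.4,interpolation=cv2.INTER_CUBIC);cv2.imwrite('pics/q19.png',b[...,::-1])
a=load('top0')['img'][195:240,225:285].astype(int)
from meas import edges
print(edges(g,(225,195,285,240),.066))"
```

```text
t 29.98 p [ 0.5079 -0.3933  0.2471] yaw 102.17 tilt [-0.  0. -1.] w 0.0387 F [ 0.2 -0.  -0.4] j [ 1.12  0.51 -0.8   1.55  0.38  1.24  2.04]
[('+l', 175.6, (462.7, 295.8)), ('-l', 179.6, (456.6, 166.0)), ('+w', 89.1, (426.8, 235.9)), ('-w', 90.2, (490.9, 235.5))]
```

View pics/q19.png

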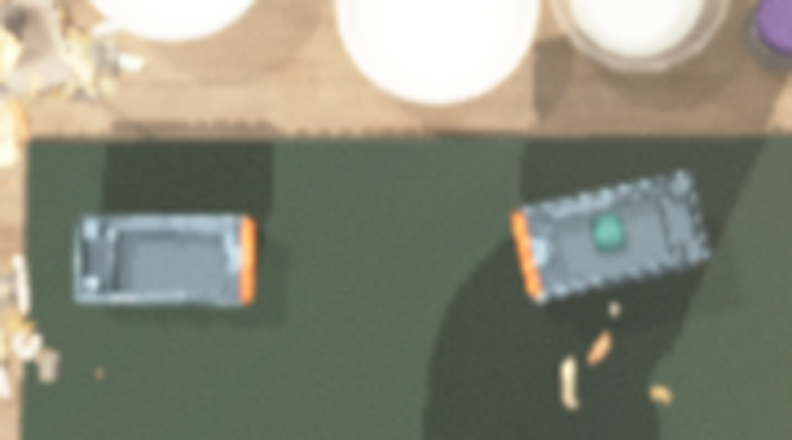

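View pics/s21.png

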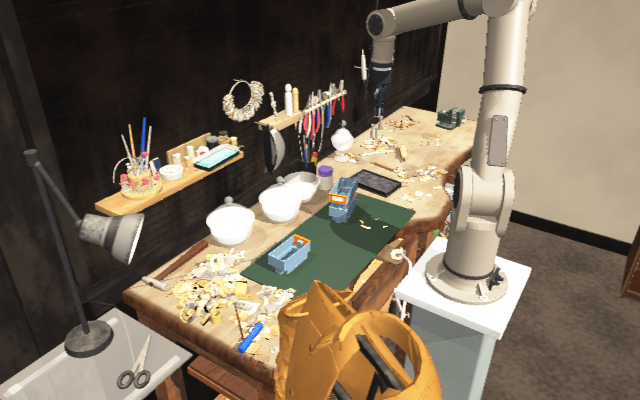

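```bash
python3 -c "
from h import *
print(r.hand_in())"
```

```text
the job is handed in; nothing more can be done
None
```

The upper bin now sits on the bin with the gold, turned half round so the orange ends are opposite, and the teal ring is inside it. I handed the job in at about 30 s of the 67 s allowed.

**Stacking:** My first lowering touched the full bin's rim at about 7 N. I lifted 3 mm, moved the bin 3 mm along its length, and it then went in freely. It landed at TCP height 0.0737 m, the height I had worked out for the ledges. I lowered about 1 mm too far there, which pressed on the ledges with about 17 N before I backed off and let go. Nothing touched the dish, as far as forces and pictures show.

**Ring:** I re-gripped it twice on the tray because the first two grips were too high on its taper. It was released about 10 mm above the raised bin's floor.

**Last checks:**
- **Stacked bin:** the pictures show it high and level on the full bin, with the ring standing near the middle of its floor.
- **Spare bin:** the top picture shows it in place, with edges within about 3 mm of the first picture. That is about the limit of the measurement.
- **Everything else:** nothing else looked disturbed in the last pictures, judged by eye. The arm was clear, about 0.3 m away, and touching nothing.

**Disagreements and gaps:** The two cameras differed by up to about 5 mm on where the full bin stood, so I settled the final fit by contact force. I judged level only by eye and from the landing height, and could not see the dish closely once it was covered.

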